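# File the bowl's lid on edge

## Robot

A 6-joint arm with a two-finger parallel gripper is mounted at the origin on the work surface. World frame = base frame: x ahead of the robot, y to its left, z up, the work surface at z = 0. Lengths are in m, angles in rad, forces in N, time in s.
With the tool pointing down it reaches from about 0.35 to 0.775 m from the base axis. Payload 5.5 kg.
Tool frame: the origin (TCP) lies between the finger pads; the fingertips stand 19 mm ahead of it and the grasp point (between the pads) is the TCP; z points along the fingers, y is the direction in which the jaws open and shut (so a half turn about z gives the same grasp; the last joint's range is limited). The gripper opens to 85 mm and grips with 20 to 120 N. Pads are 22 mm wide; open, the fingers measure 114 mm over their backs; the gripper's body (76 mm by 85 mm) begins 54 mm behind the grasp point. The pads swing forward as they close: fully open they stand 13 mm farther back than shut.
Start: joints at [-1.324, 0.313, 0.046, 1.304, 0, 1.431], TCP at [0.217, -0.533, 0.213] pointing down, gripper open.
Joint ranges: [-2.76, 2.76], [-0.86, 1.69], [-1.03, 1.26], [-2.2, 2.34], [-1.47, 1.5], [-3.14, 3.14]. Speed limits (rad/s): [2.57, 2.57, 3.14, 3.14, 3.14, 3.14].

## Interface

Orientations are given as a unit quaternion [w, x, y, z].
In Python, from workcell import get_state, cams, workorder gives the robot as it stands.
- The arm moves only by the tool play_rows, never from a script. Its argument "series" is text: rows parted by semicolons, each of 7 numbers parted by spaces: the opening in per cent of the stroke, from 0 (shut) to 100 (fully open), then the shift along the tool's x, y, z in cm, then the turn, a rotation vector about the tool's x, y, z in degrees. A call has 1 to 12 rows; each row shifts and turns the commanded pose from where the row before left it, along the tool's axes as they then stand; what a row does not reach is not made up. A row lasts 1/8 s, in which the tool goes at most 62.5 mm and 10.7 degrees, less where a joint would pass 70% of its speed; a pose out of reach is approached as far as the arm can. A call with a gripper value outside its range is refused whole. The fingers move at their own pace and stop on an object; "newtons" is the grip in N (left out, the last holds). Time passes only in rows, so rows that do not move let the fingers close. It gives the time, the measured TCP pose, the force and the opening at its end, in the units of the state.
- get_state(): the state, without advancing time (a new reading comes with each control period).
- cams.read_camera(name): name is "side" or "top"; returns the picture (420x560x3 uint8, red, green, blue); there is no depth.
- cams.get_calibration(name): a dict with "fx", "fy", "cx", "cy" (pixels), "rvec" (rotation vector, rad) and "tvec" (3), from world to camera coordinates, as OpenCV has them. Camera axes: x right, y down, z forward; pixel columns grow to the right and rows downward; lengths in m; the calibration is good to about 2 mm. A picture is of the moment at which its call begins. get_calibration takes no time and is no camera call.
- workorder.hand_in(): hands the job in, once; it reports no verdict.
The state is a dict: "clock": time; "joint_pos": joint angles; "qvel": joint speeds; "tau": joint torques, N m; "tcp_pos": TCP position; "orientation": TCP orientation; "wrist_force": force on the tool from outside, world axes, zero at the start; "ft_torque": the same for the moment, N m; "finger_gap": finger opening in m.
Only numpy, scipy, OpenCV 4.12 (cv2) and the standard library are available. Lean on these libraries where they do the work, as an engineer would, in place of code of your own. Each camera call takes 0.05 s, during which the arm holds its last target.

## Task

Lift the large green lid off the glass bowl, lean it on the sloping face of the steel easel and let go of it. Take it again by its rim and stand it on edge in the free slot of the steel lid rack, next to the small lid, and let go. Do not drop the lid, and leave the bowl and everything else standing where it is.

Things in the scene. Friction and masses are not known exactly. Their poses are not given: they have to be found in the camera images.
- lid: Large green lid, rigid, 0.11 kg: flat round plate 110 mm across, 8 mm thick, with a round knob 22 mm across and 24 mm tall at its centre. Origin: centre of the plate, mid-thickness; z along the knob (plate from z = -4 to +4 mm, knob from +4 to +28 mm); x, y in the plate. Starts flat and loose on the bowl, knob up.
- bowl: Clear glass bowl, about 0.35 kg, 100 mm across the rim and 70 mm tall, loose on the worktop. Origin: centre of its underside, z up. It stands left or right of the easel and the rack on the other side.
- easel: Small stainless easel, fixed, its face sideways to the robot. Origin: middle of its base plate (120 x 90 x 6 mm) at worktop height; z up. Its flat perforated face, 84 mm wide, slopes 45 degrees: outward normal (-0.707, 0, 0.707), uphill (0.707, 0, 0.707) in easel axes. Two pins near its lower edge (8 mm across, 16 mm out of the face, 62.6 mm apart along y) hold a lid's rim from below.
- easel_seat (a point): Where the origin of the large lid lies when it rests flat on the easel's face and on both pins, knob outward: easel x = -2.8 mm, y = 0, 80.8 mm above the worktop. Axes: those of the easel (z up). The face ends 12 mm uphill of this point, so the upper 43 mm of the lid stick out free beyond it and can be pinched from both sides.
- rack: Low stainless lid rack, fixed, 136 mm (x) by 84 mm (y). Origin: middle of its base plate (6 mm thick) at worktop height; z up. Two 8 mm bars along x (axes 18 mm up, at y = -28 and +28 mm) carry the lids' rims; 6 mm upright tines on them, to 63 mm up, form two slots for lids standing square to rack x: the free one at x = -30 mm, 16 mm wide, and one at x = +30 mm with the small lid.
- slot (a point): Where the origin of the large lid comes to lie when it stands on edge in the free slot: in rack axes x = -30 mm, y = 0, 70 mm above the worktop (with its rim sunk between the two bars). Axes are those of the rack. The knob may point either way.
- lid_small: The small green lid, 90 mm across, 8 mm thick with the same knob, standing on edge in the rack's slot at x = +30 mm, knob away from the free slot; its top is 103 mm above the worktop. Origin: centre of the plate, z along the knob. Bystander: leave it where it is.
- pestle: Granite pestle standing upright, 46 mm across, 115 mm tall; origin under its centre. Bystander: leave it where it is.
- tamper: Wooden tamper standing upright, 48 mm across, 92 mm tall; origin under its centre. It or the mill stands between the stations, a little farther out. Bystander: leave it where it is.
- mill: Herb mill, clear plastic with a white head, 48 mm across, 96 mm tall; origin under its centre. It or the tamper stands between the stations. Bystander: leave it where it is.
- cup: Small steel measuring cup, 60 mm across, 55 mm tall, between the stations on the near side; origin under its centre. Bystander: leave it where it is.
- jar: Glass spice jar, 52 mm across, 85 mm tall; origin under its centre. Bystander: leave it where it is.
- brush: Dish brush lying flat, 190 mm long along its x; origin under its middle. Bystander: leave it where it is.
Things that resemble listed ones, but are neither listed nor needed, are in the scene too. Leave any pink or yellow look-alike of the easel alone.

How it is judged:
On the way, in this order (a step that is already met when the one before it is completed fails the run):
1. the large lid is held clear above the bowl (height (world z) of lid above 0.09 m and contact force between lid and bowl below 0.05 N and contact force between the fingers and lid above 0.3 N), for 0.1 s.
2. the large lid leans on the sloping face of the easel, within 25 mm of its seat, and the gripper has let go of it (distance between lid and easel_seat below 0.025 m and angle between lid's own z axis and vertical between 0.6 and 0.97 rad and contact force between the fingers and lid below 0.05 N and linear speed of lid below 0.03 m/s), for 0.3 s.
3. the large lid is held by its rim, clear of the easel (distance between the grasp point and lid above 0.042 m and contact force between the fingers and lid above 0.3 N and contact force between lid and easel below 0.05 N and distance between lid and easel_seat above 0.05 m), for 0.1 s.
At the end, for the whole second after the job is handed in: The large lid stands on edge in the free slot of the rack: its centre within 9 mm across the slot, 12 mm along it and 8 mm in height of the seated place, its plate within 0.3 rad of square to the rack's x axis, released and at rest; the bowl stands upright within 40 mm of where it was (x of lid in the frame of slot between -0.009 and 0.009 m and y of lid in the frame of slot between -0.012 and 0.012 m and z of lid in the frame of slot between -0.008 and 0.008 m and angle between the z axis of lid and the x axis of rack, either way round below 0.3 rad and contact force between the fingers and lid below 0.05 N and linear speed of lid below 0.02 m/s and distance of bowl from where it was at the start of the episode below 0.04 m and angle between bowl's own z axis and vertical below 0.1 rad); the robot touches nothing.
It fails at once if the large lid is dropped (falls freely, faster than 0.8 m/s) (linear speed of lid above 0.8 m/s and contact force between the fingers and lid below 0.05 N).
It fails at once if the glass bowl is pushed more than 40 mm or tipped (distance of bowl from where it was at the start of the episode above 0.04 m or angle between bowl's own z axis and vertical above 0.3 rad).
It fails at once if the small lid or another bystander is pushed aside or knocked over (moved more than 30 mm, the brush 40 mm) (distance of any of pestle, tamper, mill, cup, jar, lid_small from where it was at the start of the episode above 0.03 m or distance of brush from where it was at the start of the episode above 0.04 m).
It also fails if it takes over 64 s, if anything falls off the work surface, if the arm or the gripper's body presses on something with over 40 N, if the wrist force passes 120 N, or if a joint passes its speed limit or range.

## Working session

There is one attempt and no reset: what is moved stays moved. The work goes in short steps, Python scripts to look and compute and a tool call to move; the robot and the scene stay as the last step left them, time stands still between calls to the robot, and variables do not carry over. Pictures are saved under pics/ and viewed, and the job is handed in when it is done.

Besides the shell and the picture viewer there is one more tool, called as name(argument=value, ...) on one line, values as JSON. play_rows: Moves the arm, as the interface text tells. Its arguments: {"type":"object","properties":{"series":{"type":"string"},"newtons":{"type":"number"}},"required":["series"]}

```bash
ls; mkdir -p pics
python3 - <<'E'
from workcell import get_state, cams, workorder
import cv2
print(get_state())
for n in ("side","top"):
    im=cams.read_camera(n); cv2.imwrite(f"pics/{n}0.png",im[:,:,::-1]); print(n,cams.get_calibration(n))
E
```

```text
pics
{'clock': 0.0, 'joint_pos': array([-1.32359927e+00,  3.13988276e-01,  4.49876835e-02,  1.30357795e+00,
       -6.85324795e-06,  1.43117604e+00]), 'qvel': array([ 0.00017074,  0.00175791, -0.00157538,  0.00031549,  0.00117374,
       -0.00047589]), 'tau': array([-1.08467557e-03, -4.80626464e+01,  2.98534638e+01,  1.93027739e-02,
       -5.75363288e-05,  1.46494529e-05]), 'tcp_pos': array([ 0.2167618 , -0.5320053 ,  0.21171934]), 'orientation': array([-8.89633723e-04,  9.81354383e-01,  1.92205049e-01, -5.13297515e-05]), 'wrist_force': array([-0.78864382,  0.34707761,  0.05037367]), 'ft_torque': array([-0.03674809, -0.06119098, -0.01741613]), 'finger_gap': 0.08538359046936718}
side {'fx': 440.2865151148988, 'fy': 440.2865151148988, 'cx': 283.37377035774307, 'cy': 210.72273185002572, 'rvec': array([ 2.0577532 , -0.14819232,  0.10581971]), 'tvec': array([-0.54185286,  0.11098234,  0.8833259 ])}
top {'fx': 509.2954512981859, 'fy': 509.2954512981859, 'cx': 278.23413271090743, 'cy': 197.45062299701613, 'rvec': array([ 2.15121312, -2.20726435,  0.13076182]), 'tvec': array([0.00852533, 0.55128746, 1.18186434])}
```

View pics/side0.png

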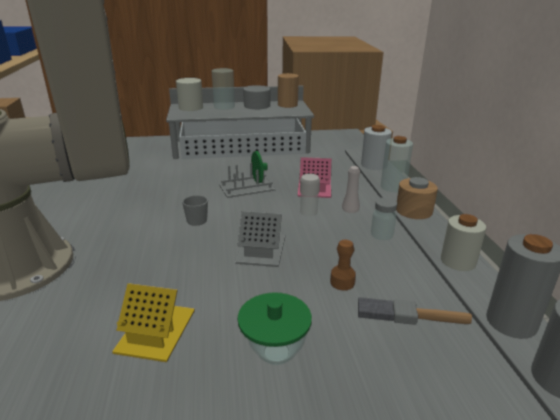

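View pics/top0.png

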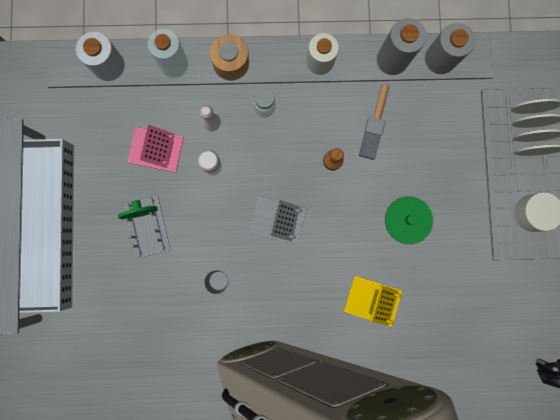

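Side view: the lid on its bowl is at (274,322), the steel easel at (261,235), the rack with the small lid at (248,178). Top view: lid (409,220), steel easel (279,219), rack (148,230). The yellow (374,301) and pink (156,147) easels are look-alikes. The steel one fits "stainless" and stands between the bowl and the rack. I'll enlarge to confirm.

```bash
cat > h.py <<'E'
import numpy as np, cv2
from workcell import get_state, cams
from scipy.spatial.transform import Rotation as R
def cal(n):
    c=cams.get_calibration(n); K=np.array([[c['fx'],0,c['cx']],[0,c['fy'],c['cy']],[0,0,1.]])
    return K,np.array(c['rvec'],float),np.array(c['tvec'],float)
def proj(n,P):
    K,r,t=cal(n); return cv2.projectPoints(np.asarray(P,float).reshape(-1,1,3),r,t,K,None)[0].reshape(-1,2)
def ray(n,uv):
    K,r,t=cal(n); Rm=cv2.Rodrigues(r)[0]; d=Rm.T@np.linalg.inv(K)@np.array([uv[0],uv[1],1.]); return -Rm.T@t,d/np.linalg.norm(d)
def onz(n,uv,z):
    o,d=ray(n,uv); return o+d*(z-o[2])/d[2]
def tri(uvs,uvt):
    o1,d1=ray('side',uvs);o2,d2=ray('top',uvt)
    A=np.stack([d1,-d2],1); s=np.linalg.lstsq(A,o2-o1,rcond=None)[0]
    a=o1+d1*s[0];b=o2+d2*s[1]; return (a+b)/2,np.linalg.norm(a-b)
def shot(n,name):
    im=cams.read_camera(n)[:,:,::-1].copy(); cv2.imwrite(f'pics/{name}.png',im); return im
def crop(im,x,y,w,h,s,name):
    c=cv2.resize(im[y:y+h,x:x+w],None,fx=s,fy=s,interpolation=cv2.INTER_CUBIC); cv2.imwrite(f'pics/{name}.png',c)
E
python3 - <<'E'
from h import *
t=cv2.imread('pics/top0.png');s=cv2.imread('pics/side0.png')
a=cv2.resize(t[185:255,240:320],None,fx=5,fy=5,interpolation=cv2.INTER_CUBIC)
b=cv2.resize(t[190:260,110:190],None,fx=5,fy=5,interpolation=cv2.INTER_CUBIC)
cv2.imwrite('pics/c1.png',np.hstack([a,b]))
a=cv2.resize(s[200:270,225:305],None,fx=5,fy=5,interpolation=cv2.INTER_CUBIC)
b=cv2.resize(s[140:210,210:290],None,fx=5,fy=5,interpolation=cv2.INTER_CUBIC)
cv2.imwrite('pics/c2.png',np.hstack([a,b]))
for n,im in(('top',t),('side',s)):
    hsv=cv2.cvtColor(im,cv2.COLOR_BGR2HSV); m=cv2.inRange(hsv,(45,120,30),(80,255,255))
    k,l,st,c=cv2.connectedComponentsWithStats(m)
    for i in range(1,k):
        if st[i,4]>30: print(n,st[i],c[i], onz(n,c[i],.078))
    cs,_=cv2.findContours(m,cv2.RETR_EXTERNAL,cv2.CHAIN_APPROX_NONE)
    c=max(cs,key=cv2.contourArea); print(cv2.fitEllipse(c))
E
```

```text
top [ 385  196   48   48 1779] [408.61551433 219.70151771] [ 0.48803931 -0.29994884  0.078     ]
top [118 200  39  19 325] [136.72615385 210.35076923] [0.52493381 0.31564739 0.078     ]
((408.6065368652344, 219.69789123535156), (46.148590087890625, 47.27394104003906), 134.14718627929688)
side [252 151  15  31 221] [257.87782805 164.6199095 ] [0.52210723 0.28415181 0.078     ]
side [ 238  293   73   53 3028] [274.24570674 319.09676354] [ 0.4863445 -0.3110545  0.078    ]
((274.2440185546875, 319.1026611328125), (51.76707077026367, 72.27025604248047), 89.50774383544922)
```

View pics/c1.png

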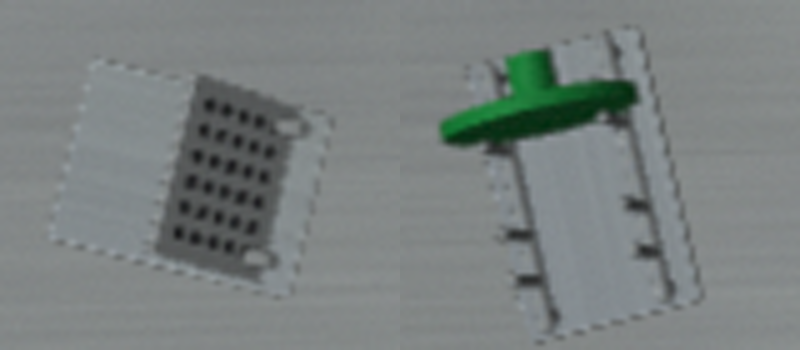

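View pics/c2.png

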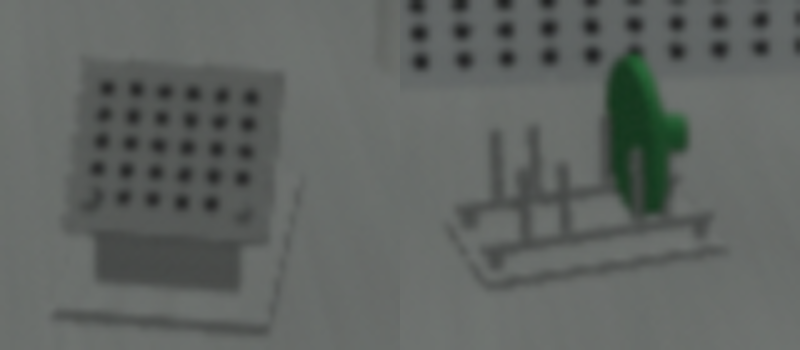

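The crops confirm the steel easel: its perforated face falls toward the bowl, with pins at top-view crop (293,127) and (260,258). The rack's free slot lies between the tine pairs at crop rows about 205–282, on the near side. The small lid is at the far end with its knob pointing away.

Run:
```python
from h import *
np.set_printoptions(precision=4,suppress=True)
f=lambda p,ox,oy:((p[0]+.5)/5-.5+ox,(p[1]+.5)/5-.5+oy)
E=np.array([onz('top',f(p,240,185),.006)[:2] for p in [(95,62),(333,118),(287,296),(50,238)]])
print(E,E.mean(0)); 
print('sides',np.linalg.norm(E-np.roll(E,-1,0),axis=1))
x=(E[0]+E[3]-E[1]-E[2]);print('easel x yaw',np.degrees(np.arctan2(x[1],x[0])))
Q=np.array([onz('top',f(p,110,190),.006)[:2] for p in [(68,65),(238,28),(302,298),(135,342)]])
print(Q,Q.mean(0),np.linalg.norm(Q-np.roll(Q,-1,0),axis=1))
x=Q[0]+Q[1]-Q[2]-Q[3];print('rack yaw',np.degrees(np.arctan2(x[1],x[0])))
# tine tops free slot, z=.063
print('tines',[onz('top',f(p,110,190),.063) for p in [(500-400,235),(515-400,282),(625-400,203),(637-400,250)]])
# easel side-view base front edge
print('easel side front edge',[onz('side',f(p,225,200),.006) for p in [(55,316),(268,330),(300,180)]])
print('rack side',[onz('side',f((p[0]-400,p[1]),210,140),.006) for p in [(490,287),(725,250),(447,222)]])
#top pins on face
print('top mill, tamper, cup, pestle:',onz('top',(208,161),.096),onz('top',(336,156),.09),onz('top',(217,281),.055),onz('top',(207,112),.115))
cs=onz('top',(408.6,219.7),.079);print(cs, onz('side',(274.24,319.1),.082), proj('side',[cs[0],cs[1],.078]))
for dz in (.074,):
  pass
```

```text
[[ 0.5558  0.0413]
 [ 0.5257 -0.0729]
 [ 0.4407 -0.0481]
 [ 0.4715  0.0648]] [ 0.4984 -0.0037]
sides [0.1181 0.0885 0.117  0.0875]
easel x yaw 75.03025934041148
[[0.5503 0.3664]
 [0.5662 0.2851]
 [0.436  0.2551]
 [0.4173 0.3343]] [0.4924 0.3103] [0.0829 0.1336 0.0813 0.1369]
rack yaw 13.2805799050704
tines [array([0.4667, 0.3356, 0.063 ]), array([0.4452, 0.3287, 0.063 ]), array([0.4798, 0.2789, 0.063 ]), array([0.4582, 0.2735, 0.063 ])]
easel side front edge [array([ 0.4415, -0.0566,  0.006 ]), array([ 0.5257, -0.0778,  0.006 ]), array([0.5562, 0.0349, 0.006 ])]
rack side [array([0.4375, 0.2467, 0.006 ]), array([0.5659, 0.2762, 0.006 ]), array([0.417 , 0.3316, 0.006 ])]
top mill, tamper, cup, pestle: [0.6308 0.1516 0.096 ] [ 0.6366 -0.1383  0.09  ] [0.3608 0.1395 0.055 ] [0.7383 0.1502 0.115 ]
[ 0.488  -0.2996  0.079 ] [ 0.4857 -0.3155  0.082 ] [[274.3289 313.7429]]
```

play_rows(series="100 3.74 -1.23 0 0 0 0;100 3.74 -1.23 0 0 0 0;100 3.74 -1.23 0 0 0 0;100 3.74 -1.23 0 0 0 0;100 3.74 -1.23 0 0 0 0;100 3.74 -1.23 0 0 0 0;100 3.74 -1.23 0 0 0 0;100 3.74 -1.23 0 0 0 0;100 3.74 -1.23 0 0 0 0", newtons=40)

```text
clock: 1.23
tcp_pos: [0.4876, -0.302, 0.2122]
orientation: [-0.0, 0.981, 0.192, -0.0]
wrist_force: [-0.6, -0.7, -0.4]
finger_gap: 0.0856
```

play_rows(series="100 0 0 0 0 0 -8.8;100 0 0 0 0 0 -8.8;100 0 0 0 0 0 -8.8;100 0 0 0 0 0 -8.8;100 0 0 0 0 0 -8.8;100 0 0 0 0 0 -8.8;55 0 0 0 0 0 0;55 0 0 0 0 0 0")

```text
clock: 2.22
tcp_pos: [0.4867, -0.303, 0.2124]
orientation: [-0.0, 0.794, 0.607, -0.0]
wrist_force: [0.5, -0.6, -0.1]
finger_gap: 0.0517
```

```bash
cat >> h.py <<'E'
np.set_printoptions(precision=4,suppress=True)
def cur():
    s=get_state(); q=s['orientation']; return s,np.array(s['tcp_pos']),R.from_quat([q[1],q[2],q[3],q[0]])
def rel(p,Rt=None):
    s,p0,R0=cur(); print('shift cm',R0.inv().apply(np.asarray(p)-p0)*100)
    if Rt is not None: print('rot deg (pre)',np.degrees((R0.inv()*Rt).as_rotvec()),' shift in new frame',Rt.inv().apply(np.asarray(p)-p0)*100)
E
python3 - <<'E'
from h import *
s,p,r=cur();print(s['clock'],p,r.as_matrix(),s['joint_pos'],s['finger_gap'])
a=shot('side','s1');b=shot('top','t1')
crop(a,190,200,160,160,3,'s1c');crop(b,330,150,160,140,3,'t1c')
cv2.imwrite('pics/c3.png',np.hstack([cv2.resize(a[190:350,200:340],None,fx=2.8,fy=2.8),cv2.resize(b[150:310,340,None][:0] if 0 else b[140:300,340:470],None,fx=2.8,fy=2.8)]))
E
```

```text
2.225 [ 0.4867 -0.303   0.2124] [[ 0.2619  0.9651 -0.0004]
 [ 0.9651 -0.2619  0.0002]
 [ 0.0001 -0.0004 -1.    ]] [-0.6967  0.3104  0.0416  1.3024 -0.0001  1.1391] 0.05166907073735444
```

View pics/c3.png

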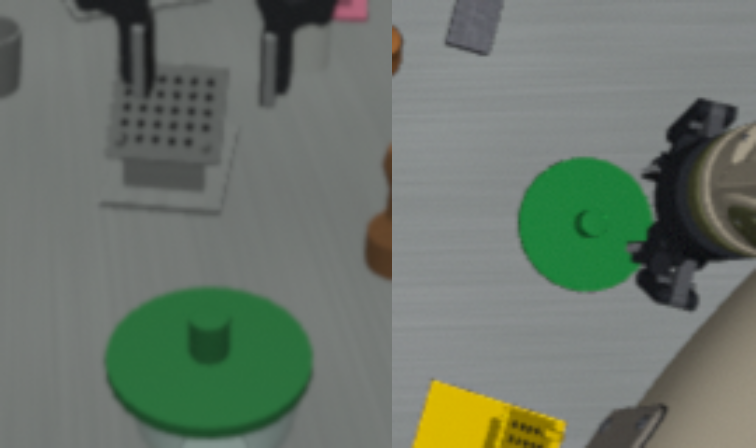

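The gripper is above the lid. The fingertips show in the side view at about (253,223) and (296,228), so I can use them to check the camera against the arm.

Run:
```python
from h import *
s,p,r=cur(); y=r.as_matrix()[:,1]
for dz in(.013,.019):
  print(dz,proj('side',[p+y*k*.026+[0,0,-dz] for k in(-1,1)]), proj('top',[p+y*k*.026+[0,0,-dz] for k in(-1,1)]))
t=cv2.imread('pics/t1.png');sd=cv2.imread('pics/s1.png')
cv2.imwrite('pics/c4.png',np.hstack([cv2.resize(t[180:260,400:480],None,fx=5,fy=5),cv2.resize(sd[190:270,235:315],None,fx=5,fy=5)]))
```

```text
0.013 [[254.9428 244.5177]
 [293.2434 247.2767]] [[423.804  229.2992]
 [429.0452 204.5453]]
0.019 [[255.0236 248.2541]
 [293.1423 251.0306]] [[422.9154 229.4103]
 [428.1312 204.797 ]]
```

View pics/c4.png

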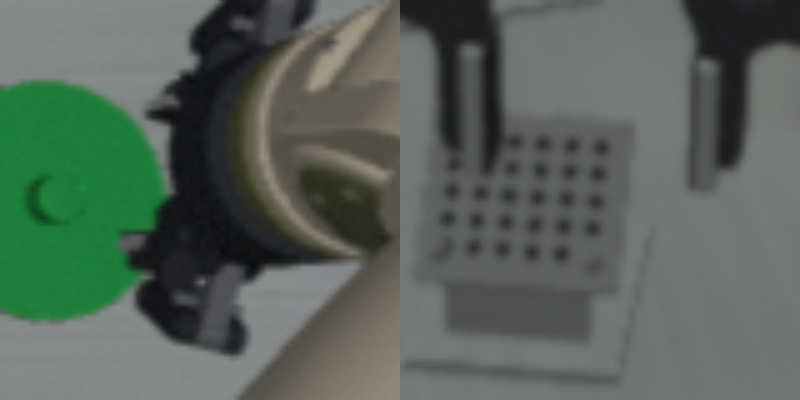

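Run:
```python
from h import *
print(ray('side',(280,210))[0],ray('top',(280,210))[0])
s,p,r=cur()
print(s['clock'],p,s['finger_gap']); print(tri((250,224),(424,229)), tri((274.3,317),(408.6,219.7)))
# knob top center check
print(tri((274.5,306),(411.5,218.5)))
```

```text
[ 0.4201 -0.7991  0.5206] [0.4309 0.0199 1.2307]
2.325 [ 0.4868 -0.303   0.2125] 0.04696179597977314
(array([ 0.4589, -0.288 ,  0.2272]), np.float64(0.005089886448027491)) (array([ 0.488 , -0.3012,  0.0732]), np.float64(0.0005341257667894585))
(array([ 0.4888, -0.3019,  0.0946]), np.float64(0.001836631553999579))
```

play_rows(series="55 0 0 2 0 0 0;55 0 0 2 0 0 0;55 0 0 1 0 0 0;55 0 0 0 0 0 0;55 0 0 0 0 0 0")

```text
clock: 2.95
tcp_pos: [0.4873, -0.3034, 0.1634]
orientation: [0.001, 0.794, 0.608, 0.0]
wrist_force: [-0.8, -0.1, 0.4]
finger_gap: 0.0468
```

Run:
```python
from h import *
a=shot('side','s2');b=shot('top','t2')
s,p,r=cur();print(s['clock'],p,s['finger_gap'])
cv2.imwrite('pics/c5.png',np.hstack([cv2.resize(a[220:350,220:330],None,fx=3.6,fy=3.6),cv2.resize(b[160:290,360:470],None,fx=3.6,fy=3.6)]))
print(proj('side',[p,p-[0,0,.019],[.488,-.302,.102],[.488,-.302,.078]]),proj('top',[p,[.488,-.302,.102]]))
```

```text
3.05 [ 0.4874 -0.3035  0.1635] 0.046914254858121056
[[274.3923 267.9545]
 [274.3581 279.0582]
 [274.5893 302.0875]
 [274.5448 314.8157]] [[421.3675 217.6848]
 [412.4725 219.0859]]
```

View pics/c5.png

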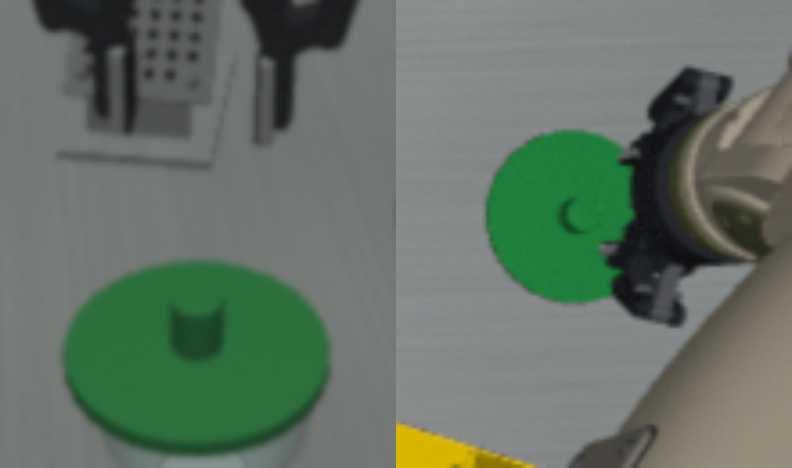

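Run:
```python
from h import *
s,p,r=cur();X,Y=r.as_matrix()[:,0],r.as_matrix()[:,1]
for z in(.13,.14,.15,.16,.17,.18,.19):
  q=np.array([p[0],p[1],z]); print(z,'side near edge L,R',proj('side',[q-X*.011-Y*.0235,q-X*.011+Y*.0235]).ravel(),'top far edge',proj('top',[q+X*.011-Y*.0235,q+X*.011+Y*.0235]).ravel())
```

```text
0.13 side near edge L,R [256.7057 290.8785 290.0436 293.5355] top far edge [409.5991 227.948  414.0824 206.961 ]
0.14 side near edge L,R [256.5879 285.1598 290.1831 287.7962] top far edge [410.8785 227.7595 415.3969 206.5835]
0.15 side near edge L,R [256.4683 279.3525 290.3247 281.9674] top far edge [412.1814 227.5676 416.7355 206.1992]
0.16 side near edge L,R [256.3468 273.4546 290.4685 276.0469] top far edge [413.5084 227.3722 418.0986 205.8078]
0.17 side near edge L,R [256.2234 267.4639 290.6147 270.0326] top far edge [414.8602 227.1731 419.4871 205.4091]
0.18 side near edge L,R [256.098  261.3781 290.7631 263.9222] top far edge [416.2375 226.9703 420.9017 205.0029]
0.19 side near edge L,R [255.9707 255.195  290.914  257.7133] top far edge [417.641  226.7636 422.3431 204.5891]
```

play_rows(series="55 0 0 2 0 0 0;55 0 0 2 0 0 0;55 0 0 1.3 0 0 0;55 0 0 0 0 0 0;55 0 0 0 0 0 0")

```text
clock: 3.68
tcp_pos: [0.4873, -0.3035, 0.1104]
orientation: [0.001, 0.794, 0.609, 0.0]
wrist_force: [-0.1, 0.6, 0.9]
finger_gap: 0.047
```

Run:
```python
from h import *
a=shot('side','s3');b=shot('top','t3')
s,p,r=cur();print(s['clock'],p,s['finger_gap'],s['wrist_force'],s['joint_pos'])
cv2.imwrite('pics/c6.png',np.hstack([cv2.resize(a[220:350,220:330],None,fx=3.6,fy=3.6),cv2.resize(b[160:290,360:470],None,fx=3.6,fy=3.6)]))
```

```text
3.775 [ 0.4874 -0.3036  0.1106] 0.04690675910680492 [-0.5518  0.038   0.3684] [-0.6967  0.3591 -0.1438  1.0661 -0.      1.1366]
```

View pics/c6.png

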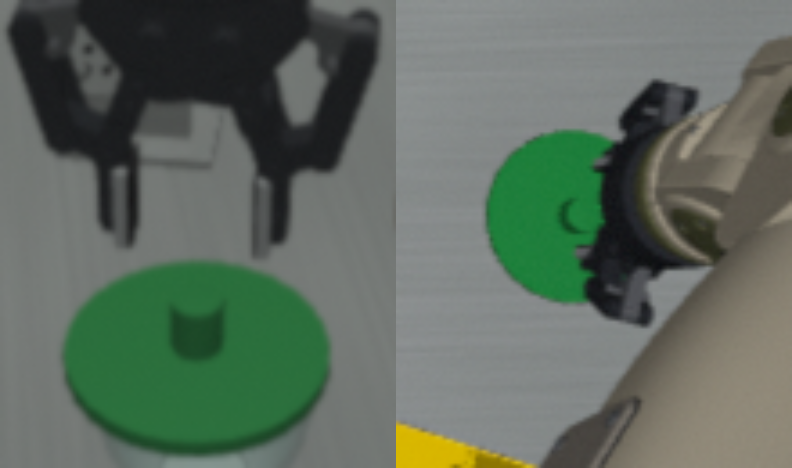

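play_rows(series="0 0 0 0 0 0 0;0 0 0 0 0 0 0;0 0 0 0 0 0 0;0 0 0 0 0 0 0;0 0 0 0 0 0 0;0 0 0 0 0 0 0")

```text
clock: 4.53
tcp_pos: [0.4869, -0.3031, 0.1096]
orientation: [0.0, 0.794, 0.608, -0.0]
wrist_force: [-0.2, -0.0, -0.3]
finger_gap: -0.0002
```

Run:
```python
from h import *
a=shot('side','s4');b=shot('top','t4')
s,p,r=cur();print(s['clock'],p,s['finger_gap'],s['wrist_force'])
cv2.imwrite('pics/c7.png',np.hstack([cv2.resize(a[220:350,220:330],None,fx=3.6,fy=3.6),cv2.resize(b[160:290,360:470],None,fx=3.6,fy=3.6)]))
X,Y=r.as_matrix()[:,0],r.as_matrix()[:,1]
for z in(.09,.10,.11,.12,.13,.165,.18,.2):
  q=np.array([p[0],p[1],z]); print(z,proj('side',[q-X*.011,q-X*.04]).ravel())
```

```text
4.625 [ 0.4869 -0.303   0.1096] -0.00020919422754479884 [-1.0859 -0.4274  0.2317]
0.09 [272.909  314.1071 270.1428 328.213 ]
0.1 [272.9156 308.7162 270.1281 322.705 ]
0.11 [272.9222 303.2439 270.1132 317.1106]
0.12 [272.929  297.6886 270.098  311.4276]
0.13 [272.9359 292.0482 270.0825 305.6538]
0.165 [272.9608 271.6086 270.0266 284.6991]
0.18 [272.9719 262.5004 270.0016 275.3453]
0.2 [272.9871 250.0124 269.9673 262.5045]
```

View pics/c7.png

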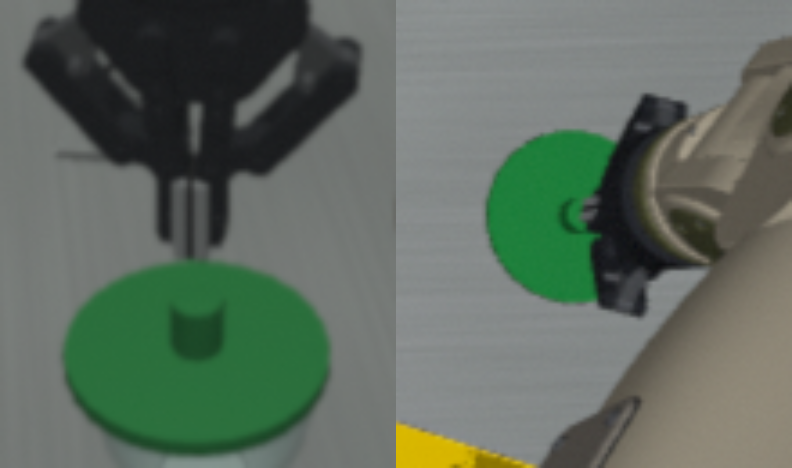

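The image shows the closed fingertips at about (273,292), which puts them at z ≈ 0.130. The reported TCP implies 0.091. Both views agree on this, so the gripper really sits about 39 mm higher than reported. I'll trust the cameras, open, descend and look again.

play_rows(series="50 0.15 0.15 0 0 0 0;50 0 0 0 0 0 0;50 0 0 0 0 0 0;50 0 0 1 0 0 0;50 0 0 1 0 0 0;50 0 0 1 0 0 0;50 0 0 1 0 0 0;50 0 0 0 0 0 0;50 0 0 0 0 0 0")

```text
clock: 5.75
tcp_pos: [0.4888, -0.3021, 0.0697]
orientation: [0.0, 0.794, 0.608, -0.0]
wrist_force: [0.2, 0.3, -0.1]
finger_gap: 0.0428
```

Run:
```python
from h import *
a=shot('side','s5');b=shot('top','t5')
s,p,r=cur();print(s['clock'],p,s['finger_gap'],s['wrist_force'])
cv2.imwrite('pics/c8.png',np.hstack([cv2.resize(a[220:350,220:330],None,fx=3.6,fy=3.6),cv2.resize(b[160:290,360:470],None,fx=3.6,fy=3.6)]))
```

```text
5.85 [ 0.489  -0.3023  0.07  ] 0.04264300811809361 [ 0.7365 -0.9431  0.3227]
```

View pics/c8.png

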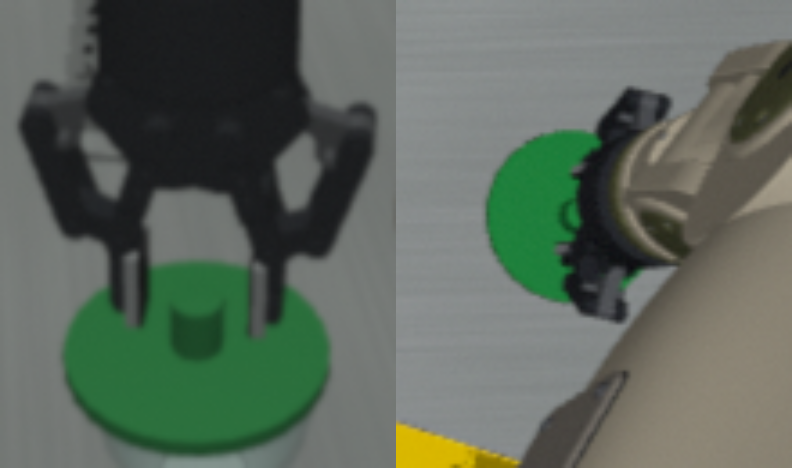

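The tips now straddle the knob at about z 0.093, with no contact force. I'll go 6 mm lower and close.

play_rows(series="50 0 0 0.6 0 0 0;50 0 0 0 0 0 0;10 0 0 0 0 0 0;10 0 0 0 0 0 0;10 0 0 0 0 0 0;10 0 0 0 0 0 0;10 0 0 0 0 0 0;10 0 0 0 0 0 0", newtons=40)

```text
clock: 6.85
tcp_pos: [0.4889, -0.3022, 0.0638]
orientation: [0.0, 0.794, 0.608, 0.0]
wrist_force: [-0.6, 0.3, 1.4]
finger_gap: 0.0205
```

play_rows(series="10 0 0 -1 0 0 0;10 0 0 -2 0 0 0;10 0 0 -3 0 0 0;10 0 0 -3 0 0 0;10 0 0 -3 0 0 0;10 0 0 -2 0 0 0;10 0 0 0 0 0 0")

```text
clock: 7.72
tcp_pos: [0.4895, -0.3026, 0.2056]
orientation: [0.002, 0.794, 0.609, 0.0]
wrist_force: [-0.1, -0.2, -1.5]
finger_gap: 0.0202
```

Run:
```python
from h import *
a=shot('side','s6')
s,p,r=cur();print(s['clock'],p,s['finger_gap'],s['wrist_force'],s['joint_pos'],r.as_matrix())
cv2.imwrite('pics/c9.png',cv2.resize(a[80:380,150:400],None,fx=2,fy=2))
```

```text
7.775 [ 0.4889 -0.3022  0.2041] 0.020326171893079416 [ 0.0407 -0.9049 -1.7803] [-0.6932  0.314   0.0263  1.2819 -0.0001  1.1401] [[ 0.2595  0.9658  0.0009]
 [ 0.9658 -0.2595 -0.0008]
 [-0.0006  0.0011 -1.    ]]
```

View pics/c9.png

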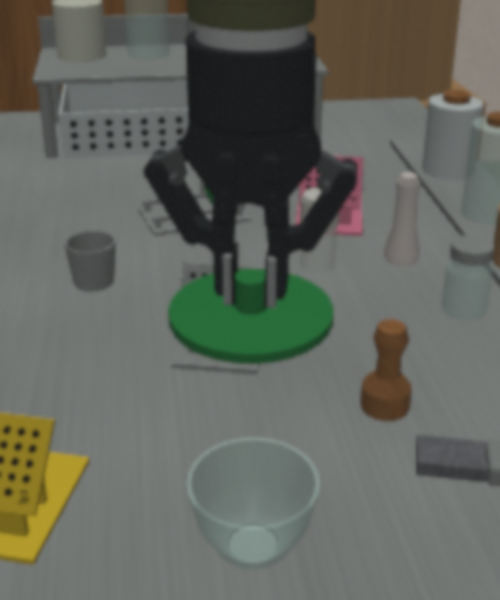

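The lid is lifted clear, with its plate at side-view pixel (275,237). The bowl is still standing. Next I tilt 45° about tool y, then look at where the lid actually went.

play_rows(series="10 0 0 0 0 7.5 0;10 0 0 0 0 7.5 0;10 0 0 0 0 7.5 0;10 0 0 0 0 7.5 0;10 0 0 0 0 7.5 0;10 0 0 0 0 7.5 0;10 0 0 0 0 0 0;10 0 0 0 0 0 0")

```text
clock: 8.78
tcp_pos: [0.4888, -0.3018, 0.2031]
orientation: [-0.233, 0.733, 0.562, 0.303]
wrist_force: [0.4, 0.6, -1.1]
finger_gap: 0.0202
```

Run:
```python
from h import *
a=shot('side','s7');b=shot('top','t7')
s,p,r=cur();print(s['clock'],p,s['finger_gap'],s['wrist_force'],s['joint_pos'],r.as_matrix())
cv2.imwrite('pics/c10.png',np.hstack([cv2.resize(a[120:320,180:380],None,fx=2,fy=2),cv2.resize(b[120:320,300:500],None,fx=2,fy=2)]))
z=r.as_matrix()[:,2]
l1=p-.010*z; l2=p+[0,0,.039]+.029*z
print(l1,l2,proj('side',[l1,l2]),proj('top',[l1,l2]))
for n,im in(('top',b),('side',a)):
    hsv=cv2.cvtColor(im,cv2.COLOR_BGR2HSV); m=cv2.inRange(hsv,(45,120,30),(80,255,255))
    k,l,st,c=cv2.connectedComponentsWithStats(m)
    for i in range(1,k):
        if st[i,4]>30: print(n,st[i],c[i])
```

```text
8.875 [ 0.4892 -0.3013  0.2049] 0.020447327783268136 [-0.3943  0.4496 -2.4578] [-0.9965  0.7172  0.3974  1.8382  0.5511  0.664 ] [[ 0.1817  0.9661  0.1832]
 [ 0.6856 -0.2581  0.6807]
 [ 0.7049  0.0019 -0.7093]]
[ 0.4873 -0.3081  0.212 ] [ 0.4945 -0.2816  0.2233] [[274.9414 239.9498]
 [277.5535 222.3122]] [[430.8375 216.1768]
 [419.2062 212.574 ]]
top [ 415  190   30   54 1116] [428.4507 216.1362]
top [118 200  39  19 323] [136.5789 210.387 ]
side [ 234  238   81   46 2536] [273.7677 259.7472]
```

View pics/c10.png

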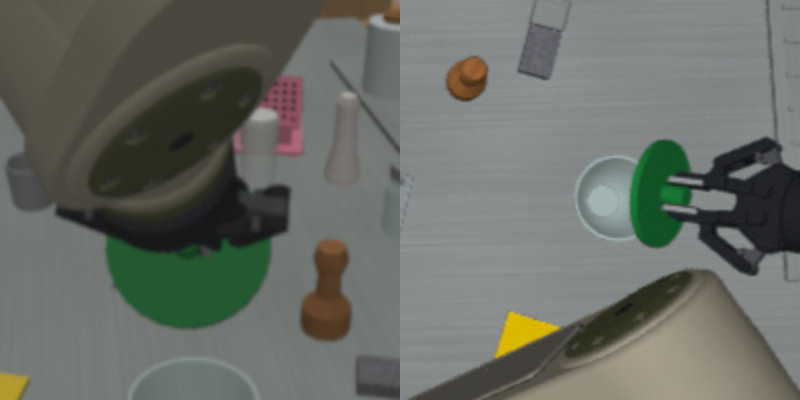

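The lid centre in the top view is (430,217). That matches an offset fixed to the tool: lid centre = reported TCP − 10 mm along tool z. I'll plan the easel moves with that.

Run:
```python
from h import *
s,p,r=cur()
ex=np.array([np.cos(np.radians(75)),np.sin(np.radians(75)),0]); zz=np.array([0,0,1.])
n=(zz-ex)/2**.5;u=(zz+ex)/2**.5;seat=np.array([.4984,-.0045,.0808])-.0028*ex
P1=seat+.09*n+.03*u-.01*n; P2=seat+.03*n+.006*u-.01*n
print(seat,P1,P2); rel(P1); print(r.inv().apply(P2-P1)*100)
```

```text
[ 0.4977 -0.0072  0.0808] [ 0.4885 -0.0414  0.1586] [ 0.4951 -0.0168  0.0992]
shift cm [14.5483 -6.7809 20.967 ]
[-2.3815 -0.0095  6.0074]
```

play_rows(series="10 1.62 -0.75 2.33 0 0 0;10 1.62 -0.75 2.33 0 0 0;10 1.62 -0.75 2.33 0 0 0;10 1.62 -0.75 2.33 0 0 0;10 1.62 -0.75 2.33 0 0 0;10 1.62 -0.75 2.33 0 0 0;10 1.62 -0.76 2.33 0 0 0;10 1.62 -0.76 2.33 0 0 0;10 1.6 -0.76 2.33 0 0 0;10 0 0 0 0 0 0;10 0 0 0 0 0 0")

```text
clock: 10.25
tcp_pos: [0.4888, -0.0418, 0.1595]
orientation: [-0.231, 0.733, 0.563, 0.304]
wrist_force: [0.1, 0.2, -0.7]
finger_gap: 0.0205
```

Run:
```python
from h import *
a=shot('side','s8');b=shot('top','t8')
s,p,r=cur();print(s['clock'],p,s['finger_gap'],s['wrist_force'],s['joint_pos'],r.as_matrix())
cv2.imwrite('pics/c11.png',np.hstack([cv2.resize(a[120:320,180:380],None,fx=2,fy=2),cv2.resize(b[120:320,200:400],None,fx=2,fy=2)]))
rel([ 0.4951 ,-0.0168 , 0.0992])
z=r.as_matrix()[:,2];print(proj('top',p-.01*z),proj('side',p-.01*z))
```

```text
10.35 [ 0.489  -0.0425  0.1589] 0.02007927484755233 [-0.5959 -0.7248 -0.5474] [-0.7035  0.3752 -0.2691  1.3271  0.6935  0.9826] [[ 0.1823  0.9657  0.1848]
 [ 0.6843 -0.2596  0.6815]
 [ 0.7061  0.0022 -0.7081]]
shift cm [-2.3457 -0.0898  6.0982]
[[301.1405 220.818 ]] [[256.3744 188.5555]]
```

View pics/c11.png

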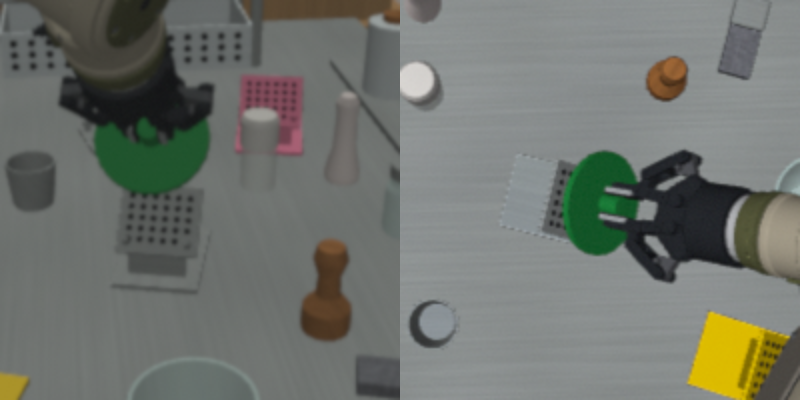

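play_rows(series="10 -0.78 -0.03 2 0 0 0;10 -0.78 -0.03 2 0 0 0;10 -0.78 -0.03 2 0 0 0;10 0 0 0.8 0 0 0;10 0 0 0.7 0 0 0;10 0 0 0 0 0 0;10 0 0 0 0 0 0")

```text
clock: 11.22
tcp_pos: [0.4974, -0.0067, 0.0891]
orientation: [-0.232, 0.733, 0.562, 0.304]
wrist_force: [-0.4, -0.8, -1.6]
finger_gap: 0.0202
```

Run:
```python
from h import *
a=shot('side','s9');b=shot('top','t9')
s,p,r=cur();print(s['clock'],p,s['finger_gap'],s['wrist_force'])
cv2.imwrite('pics/c12.png',np.hstack([cv2.resize(a[150:290,190:330],None,fx=2.8,fy=2.8),cv2.resize(b[150:290,220:360],None,fx=2.8,fy=2.8)]))
z=r.as_matrix()[:,2];print(p-.01*z,proj('top',p-.01*z),proj('side',p-.01*z))
```

```text
11.325 [ 0.4973 -0.0067  0.0891] 0.020189973144269176 [ 0.8712  0.6056 -2.3722]
[ 0.4955 -0.0136  0.0962] [[283.0113 219.1827]] [[259.3495 212.0107]]
```

View pics/c12.png

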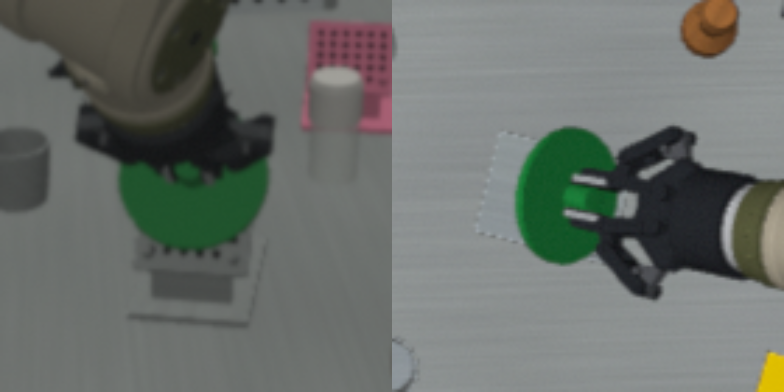

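play_rows(series="10 0 0 0.4 0 0 0;10 0 0 0.4 0 0 0;10 0 0 0.3 0 0 0;10 0 0 0.2 0 0 0;10 0 0 0 0 0 0;10 0 0 0 0 0 0")

```text
clock: 12.08
tcp_pos: [0.4994, 0.0025, 0.0795]
orientation: [-0.233, 0.733, 0.562, 0.304]
wrist_force: [0.4, 0.1, -1.3]
finger_gap: 0.0204
```

play_rows(series="10 0 0 0.15 0 0 0;10 0 0 0 0 0 0")

```text
clock: 12.32
tcp_pos: [0.4997, 0.0036, 0.0784]
orientation: [-0.233, 0.733, 0.562, 0.304]
wrist_force: [-0.2, 0.4, -1.1]
finger_gap: 0.0204
```

play_rows(series="10 0 0 0.15 0 0 0;10 0 0 0 0 0 0")

```text
clock: 12.58
tcp_pos: [0.4999, 0.0041, 0.0778]
orientation: [-0.233, 0.733, 0.562, 0.304]
wrist_force: [-3.4, -4.4, 4.1]
finger_gap: 0.0204
```

The lid has touched the face. Now I slide it downhill onto the pins.

play_rows(series="10 -0.2 0 0 0 0 0;10 -0.15 0 0 0 0 0;10 0 0 0 0 0 0")

```text
clock: 12.95
tcp_pos: [0.5, 0.0019, 0.0757]
orientation: [-0.232, 0.733, 0.562, 0.305]
wrist_force: [-1.0, -1.0, 5.6]
finger_gap: 0.0202
```

play_rows(series="10 -0.15 0 0 0 0 0;10 0 0 0 0 0 0")

```text
clock: 13.2
tcp_pos: [0.4998, 0.0009, 0.0747]
orientation: [-0.232, 0.733, 0.562, 0.305]
wrist_force: [-1.4, -2.5, 4.9]
finger_gap: 0.02
```

play_rows(series="10 -0.15 0 0 0 0 0;10 0 0 0 0 0 0")

```text
clock: 13.45
tcp_pos: [0.4998, 0.0005, 0.0742]
orientation: [-0.233, 0.733, 0.562, 0.305]
wrist_force: [0.4, 0.1, 7.7]
finger_gap: 0.0201
```

play_rows(series="30 0 0 0 0 0 0;45 0 0 0 0 0 0;45 0 0 0 0 0 0;45 0 0 0 0 0 0;45 0 0 0 0 0 0")

```text
clock: 14.08
tcp_pos: [0.4987, 0.0002, 0.0727]
orientation: [-0.233, 0.733, 0.562, 0.304]
wrist_force: [0.1, -0.4, -0.2]
finger_gap: 0.0389
```

Run:
```python
from h import *
a=shot('side','s10');b=shot('top','t10')
s,p,r=cur();print(s['clock'],p,s['finger_gap'],s['wrist_force'])
cv2.imwrite('pics/c13.png',np.hstack([cv2.resize(a[150:290,190:330],None,fx=2.8,fy=2.8),cv2.resize(b[150:290,220:360],None,fx=2.8,fy=2.8)]))
```

```text
14.175 [0.4987 0.0001 0.0727] 0.03829703786234217 [-0.0911  0.4628  0.3375]
```

View pics/c13.png

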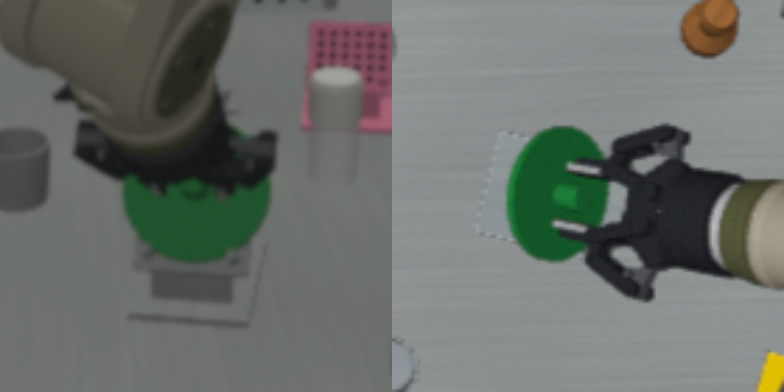

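Released: the lid rests on the face and pins, with the knob at top-view crop (567,195) free between the fingers. I'll back off along the tool axis.

play_rows(series="45 0 0 -0.5 0 0 0;45 0 0 -1 0 0 0;45 0 0 -2 0 0 0;45 0 0 -3 0 0 0;45 0 0 -4 0 0 0;45 4 0 -4 0 0 0;45 4 0 -3 0 0 0;45 4 0 -2 0 0 0;45 0 0 0 0 0 0")

```text
clock: 15.3
tcp_pos: [0.4858, -0.0515, 0.299]
orientation: [-0.23, 0.733, 0.564, 0.304]
wrist_force: [-0.3, -0.2, -0.2]
finger_gap: 0.0387
```

Run:
```python
from h import *
a=shot('side','s11');b=shot('top','t11')
s,p,r=cur();print(s['clock'],p,s['finger_gap'],s['wrist_force'],s['joint_pos'])
cv2.imwrite('pics/c14.png',np.hstack([cv2.resize(a[130:290,180:320],None,fx=2.8,fy=2.8),cv2.resize(b[150:310,220:360],None,fx=2.8,fy=2.8)]))
```

```text
15.4 [ 0.485  -0.0514  0.2958] 0.03830013533906513 [0.7462 0.6738 0.041 ] [-0.7222  0.2911 -0.0382  1.6573  0.686   0.96  ]
```

View pics/c14.png

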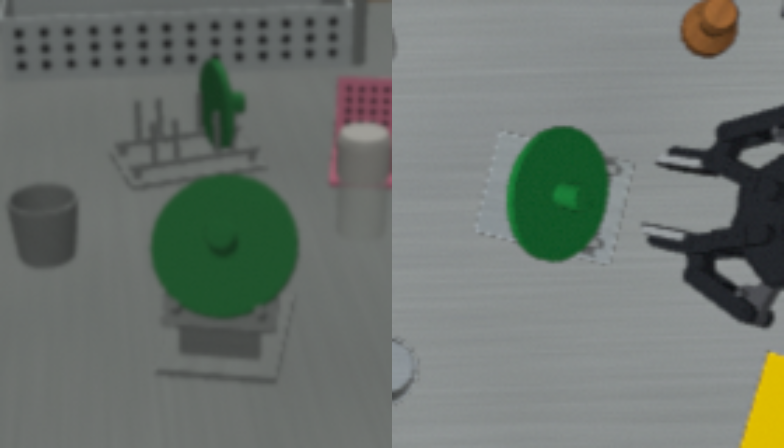

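The lid leans on both pins, centred on the easel at side-view pixel (260,218). Now I reorient for the rim grasp.

play_rows(series="45 0 0 0 0 -7.5 0;45 0 0 0 0 -7.5 0;45 0 0 0 0 -7.5 0;45 0 0 0 0 -7.5 0;45 0 0 0 0 -7.5 0;45 0 0 0 0 -7.5 0;45 0 0 0 0 0 0")

```text
clock: 16.27
tcp_pos: [0.4847, -0.0494, 0.2943]
orientation: [-0.001, 0.792, 0.61, -0.001]
wrist_force: [0.1, 0.9, -0.1]
finger_gap: 0.0381
```

play_rows(series="45 0 0 0 0 0 -9;45 0 0 0 0 0 -9;45 0 0 0 0 0 -9;45 0 0 0 0 0 -9;45 0 0 0 0 0 -9;45 0 0 0 0 0 -9;45 0 0 0 0 0 -9;45 0 0 0 0 0 -9;45 0 0 0 0 0 -9;45 0 0 0 0 0 -9;45 0 0 0 0 0 0")

```text
clock: 17.65
tcp_pos: [0.4844, -0.0519, 0.2943]
orientation: [-0.001, 0.132, 0.991, 0.001]
wrist_force: [-0.1, -0.1, -1.2]
finger_gap: 0.0381
```

```bash
cat >> h.py <<'E'
ex=np.array([np.cos(np.radians(75)),np.sin(np.radians(75)),0]); zz=np.array([0,0,1.])
n=(zz-ex)/2**.5;u=(zz+ex)/2**.5; ey=np.cross(zz,ex)
seat=np.array([.498,-.0063,.0813])
Rg=R.from_matrix(np.stack([ey,-n,-u],1))
E
python3 - <<'E'
from h import *
s,p,r=cur();print(s['clock'],p,s['joint_pos']);print(r.as_matrix())
rel(seat+.10*u,Rg)
E
```

```text
17.65 [ 0.4844 -0.0519  0.2943] [-0.2724  0.1325  0.0134  1.4543  0.0011 -0.0066]
[[-0.9649  0.2626 -0.0021]
 [ 0.2626  0.9649  0.0017]
 [ 0.0025  0.0011 -1.    ]]
shift cm [-0.1184 11.8106 14.2454]
rot deg (pre) [45.0647 -0.2244 -0.1594]  shift in new frame [-0.1298 18.4262  1.7014]
```

play_rows(series="45 0 3 0 0 0 0;45 0 3 0 0 0 0;45 0 3 0 0 0 0;45 0 2.8 0 0 0 0;45 0 0 0 7.5 0 0;45 0 0 0 7.5 0 0;45 0 0 0 7.5 0 0;45 0 0 0 7.5 0 0;45 0 0 0 7.5 0 0;45 0 0 0 7.5 0 0;45 0 0 0 0 0 0;45 0 0 0 0 0 0")

```text
clock: 19.15
tcp_pos: [0.5158, 0.0624, 0.2953]
orientation: [-0.05, 0.122, 0.916, -0.379]
wrist_force: [-0.4, -0.1, 0.5]
finger_gap: 0.0384
```

Run:
```python
from h import *
s,p,r=cur();print(s['clock'],p,s['joint_pos'],s['finger_gap']);print(r.as_matrix())
rel(seat+.06*u,Rg)
a=shot('side','s12');b=shot('top','t12')
cv2.imwrite('pics/c15.png',np.hstack([cv2.resize(a[50:290,180:320],None,fx=2,fy=2),cv2.resize(b[100:340,120:360],None,fx=2,fy=2)]))
```

```text
19.15 [0.5158 0.0624 0.2953] [ 0.3276  0.5921  0.41    1.896  -0.626   0.7595] 0.03838762560182154
[[-0.9653  0.1853 -0.1842]
 [ 0.2613  0.6837 -0.6814]
 [-0.0004 -0.7059 -0.7083]]
shift cm [-0.0648 10.085  14.1679]
rot deg (pre) [ 0.0987 -0.0868 -0.1183]  shift in new frame [-0.0642 10.1093 14.1506]
```

View pics/c15.png

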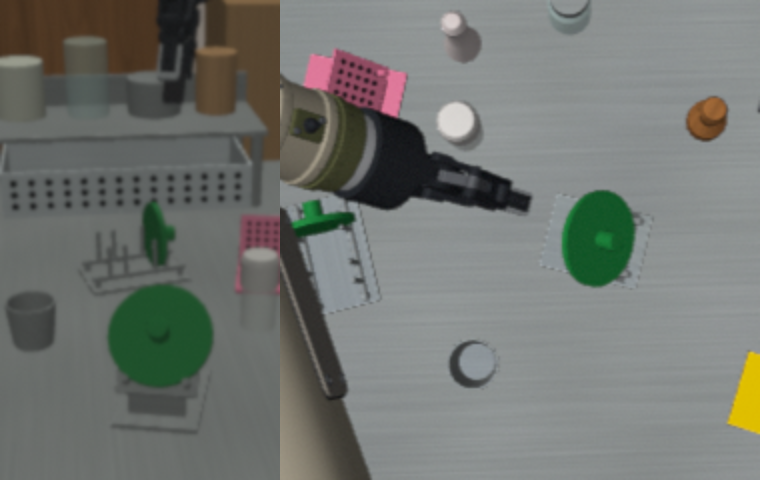

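play_rows(series="45 0 2.5 0 0 0 0;45 0 2.5 0 0 0 0;45 0 2.5 0 0 0 0;45 -0.06 2.6 0 0 0 0;45 0 0 3 0 0 0;45 0 0 3 0 0 0;45 0 0 3 0 0 0;45 0 0 3 0 0 0;45 0 0 2.1 0 0 0;45 0 0 0 0 0 0;45 0 0 0 0 0 0")

```text
clock: 20.62
tcp_pos: [0.5092, 0.0363, 0.1242]
orientation: [-0.05, 0.121, 0.916, -0.379]
wrist_force: [0.6, 0.5, -0.0]
finger_gap: 0.0384
```

Run:
```python
from h import *
s,p,r=cur();print(s['clock'],p,s['joint_pos'],s['finger_gap'],s['wrist_force'])
rel(seat+.008*u,Rg)
a=shot('side','s13');b=shot('top','t13')
cv2.imwrite('pics/c16.png',np.hstack([cv2.resize(a[130:290,200:320],None,fx=3,fy=3),cv2.resize(b[150:310,200:340],None,fx=3,fy=3)]))
```

```text
20.625 [0.5092 0.0363 0.1242] [ 0.292   0.6366  0.0616  1.4801 -0.6453  0.7185] 0.038416022263911026 [ 0.6365  0.4762 -0.0091]
shift cm [-0.0189 -0.0813  5.3555]
rot deg (pre) [-0.0033 -0.0025  0.0061]  shift in new frame [-0.0187 -0.0816  5.3555]
```

View pics/c16.png

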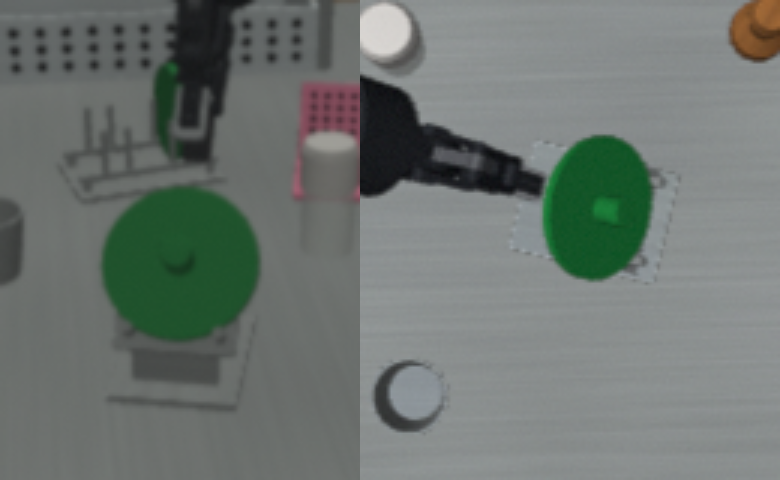

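```bash
python3 - <<'E'
from h import *
s,p,r=cur();M=r.as_matrix();z=M[:,2]
tip=p-.025*z   # tips at gap 38: real tcp=p-.039z, +~14 ahead
for g in(-.019,.019):
  q=tip+M[:,1]*g
  print('side',(proj('side',[q-M[:,0]*.011,q+M[:,0]*.011])-[200,130])*3,'top',(proj('top',[q-M[:,0]*.011,q+M[:,0]*.011])-[200,150])*3+[360,0])
print((proj('side',[seat,seat+.055*u])-[200,130])*3,(proj('top',[seat,seat+.055*u])-[200,150])*3+[360,0])
E
python3 - <<'E'
import cv2,numpy as np
a=cv2.imread('pics/s13.png');b=cv2.imread('pics/t13.png')
cv2.imwrite('pics/c17.png',np.hstack([cv2.resize(a[150:210,240:290],None,fx=8,fy=8,interpolation=2),cv2.resize(b[190:250,230:280],None,fx=8,fy=8,interpolation=2)]))
E
```

```text
side [[206.3352 133.2124]
 [174.9345 131.4969]] top [[537.8264 168.0386]
 [530.4404 198.3162]]
side [[211.6992 152.818 ]
 [181.4809 151.126 ]] top [[502.3775 162.4236]
 [495.1001 191.9523]]
[[180.8751 259.8799]
 [188.8747 184.595 ]] [[598.7685 205.6171]
 [547.9548 189.9771]]
```

View pics/c17.png

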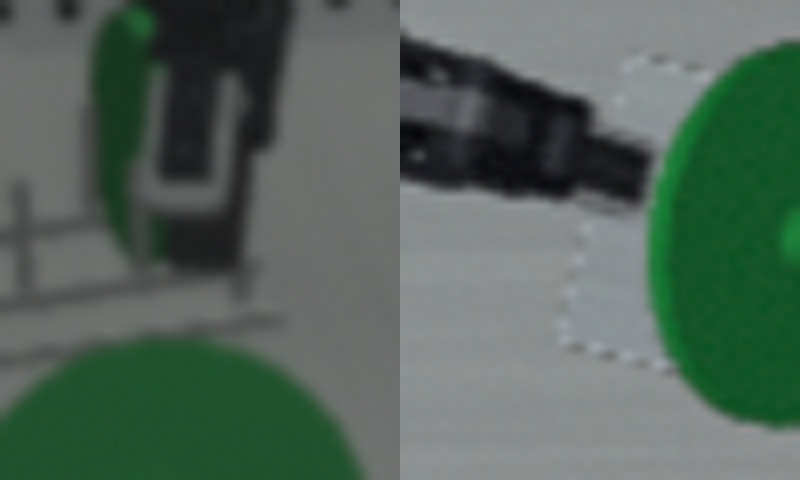

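The fingertip positions match the predictions, straddling the plate with the upper tip at top-view (260,211). I'll advance and close on the rim.

play_rows(series="45 0 -0.08 1.5 0 0 0;45 0 0 1.5 0 0 0;45 0 0 1 0 0 0;45 0 0 0.7 0 0 0;45 0 0 0.6 0 0 0;45 0 0 0 0 0 0;45 0 0 0 0 0 0")

```text
clock: 21.6
tcp_pos: [0.4992, -0.0012, 0.0877]
orientation: [-0.05, 0.121, 0.916, -0.379]
wrist_force: [-0.1, -0.3, 0.3]
finger_gap: 0.0384
```

Run:
```python
from h import *
s,p,r=cur();print(s['clock'],p,s['finger_gap'],s['wrist_force'])
rel(seat+.008*u)
a=shot('side','s14');b=shot('top','t14')
cv2.imwrite('pics/c18.png',np.hstack([cv2.resize(a[150:270,210:310],None,fx=4,fy=4),cv2.resize(b[170:290,220:320],None,fx=4,fy=4)]))
```

```text
21.6 [ 0.4992 -0.0012  0.0877] 0.03837630773678701 [-0.1233 -0.3132  0.3214]
shift cm [-0.018   0.0798  0.0224]
```

View pics/c18.png

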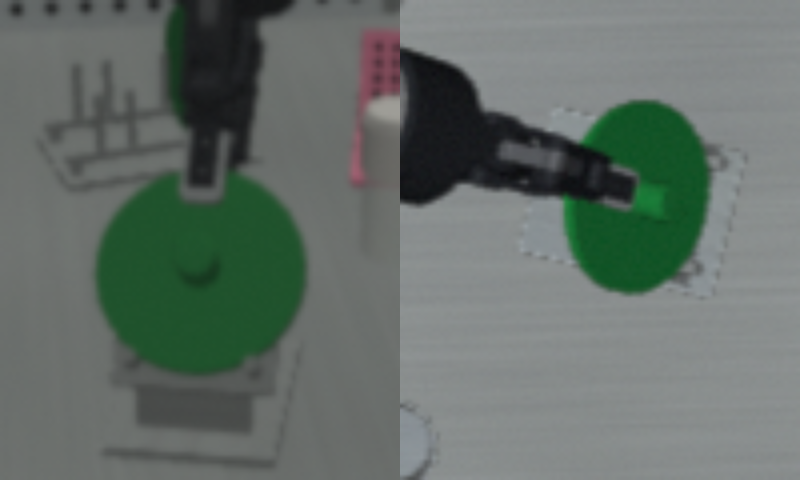

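play_rows(series="0 0 0.06 0 0 0 0;0 0 0 0 0 0 0;0 0 0 0 0 0 0;0 0 0 0 0 0 0;0 0 0 0 0 0 0;0 0 0 0 0 0 0", newtons=60)

```text
clock: 22.45
tcp_pos: [0.4992, -0.0009, 0.0873]
orientation: [-0.05, 0.121, 0.916, -0.379]
wrist_force: [-0.6, 0.1, 3.3]
finger_gap: 0.0073
```

Run:
```python
from h import *
s,p,r=cur();print(s['clock'],p,s['finger_gap'],s['wrist_force'])
a=shot('side','s15');b=shot('top','t15')
cv2.imwrite('pics/c19.png',np.hstack([cv2.resize(a[150:270,210:310],None,fx=4,fy=4),cv2.resize(b[170:290,220:320],None,fx=4,fy=4)]))
```

```text
22.45 [ 0.4992 -0.0009  0.0873] 0.007252776326456589 [-0.6375  0.095   3.2689]
```

View pics/c19.png

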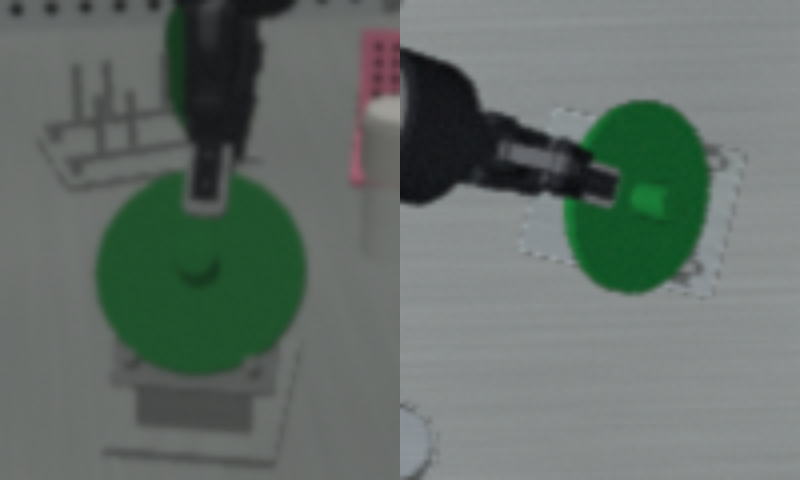

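The rim is gripped (gap 7.3 mm). I lift straight up, turn the tool vertical, then check.

play_rows(series="0 0 -0.3 -0.3 0 0 0;0 0 -0.7 -0.7 0 0 0;0 0 -1.2 -1.2 0 0 0;0 0 -2 -2 0 0 0;0 0 -2.5 -2.5 0 0 0;0 0 -2.5 -2.5 0 0 0;0 0 -1.5 -1.5 0 0 0;0 0 0 0 0 0 0")

```text
clock: 23.55
tcp_pos: [0.4999, -0.0007, 0.2407]
orientation: [-0.048, 0.122, 0.916, -0.379]
wrist_force: [0.0, 0.0, -2.9]
finger_gap: 0.0066
```

play_rows(series="0 0 0 0 -7.5 0 0;0 0 0 0 -7.5 0 0;0 0 0 0 -7.5 0 0;0 0 0 0 -7.5 0 0;0 0 0 0 -7.5 0 0;0 0 0 0 -7.5 0 0;0 0 0 0 0 0 0;0 0 0 0 0 0 0")

```text
clock: 24.55
tcp_pos: [0.4986, -0.0009, 0.2377]
orientation: [-0.001, 0.131, 0.991, -0.001]
wrist_force: [-0.0, 0.9, -1.1]
finger_gap: 0.0069
```

Run:
```python
from h import *
s,p,r=cur();print(s['clock'],p,s['finger_gap'],s['wrist_force'],s['joint_pos']);print(r.as_matrix())
a=shot('side','s16');b=shot('top','t16')
cv2.imwrite('pics/c20.png',np.hstack([cv2.resize(a[50:290,160:340],None,fx=2,fy=2),cv2.resize(b[100:340,160:360],None,fx=2,fy=2)]))
```

```text
24.55 [ 0.4986 -0.0009  0.2377] 0.006910050080838223 [-0.0095  0.905  -1.1384] [-0.162   0.1597 -0.0916  1.3211 -0.0016  0.1008]
[[-0.9656  0.2598 -0.0018]
 [ 0.2598  0.9656 -0.0013]
 [ 0.0014 -0.0017 -1.    ]]
```

View pics/c20.png

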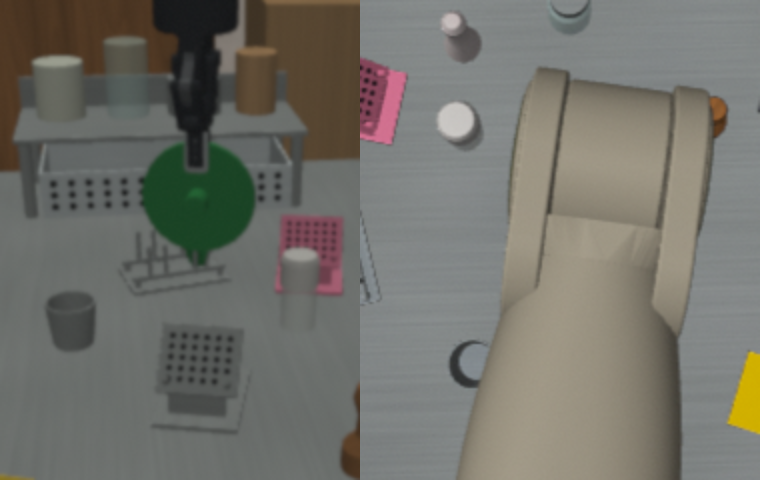

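play_rows(series="0 0 0 0 0 0 8.8;0 0 0 0 0 0 8.8;0 0 0 0 0 0 8.8;0 0 0 0 0 0 8.8;0 0 0 0 0 0 8.8;0 0 0 0 0 0 8.8;0 0 0 0 0 0 8.9;0 0 0 0 0 0 0;0 0 0 0 0 0 0")

```text
clock: 25.78
tcp_pos: [0.4991, -0.0003, 0.2381]
orientation: [-0.0, 0.619, 0.785, -0.0]
wrist_force: [0.0, 0.2, -1.6]
finger_gap: 0.0068
```

Run:
```python
from h import *
s,p,r=cur();print(s['clock'],p,s['finger_gap'],s['joint_pos']);M=r.as_matrix();print(M,np.degrees(np.arctan2(M[1,1],M[0,1])))
rel([.4629,.3036,.2])
```

```text
25.775 [ 0.4991 -0.0003  0.2381] 0.006782102995640317 [-0.1613  0.1597 -0.0907  1.321  -0.0004  1.1743]
[[-0.233   0.9725 -0.0007]
 [ 0.9725  0.233  -0.0003]
 [-0.0001 -0.0007 -1.    ]] 13.475661502107238
shift cm [30.3972  3.5623  3.8013]
```

play_rows(series="0 2 0.2 0 0 0 0;0 3.2 0.4 0 0 0 0;0 3.2 0.4 0 0 0 0;0 3.2 0.4 0 0 0 0;0 3.2 0.4 0 0 0 0;0 3.2 0.4 0 0 0 0;0 3.2 0.4 0 0 0 0;0 3.2 0.4 0 0 0 0;0 3.2 0.4 1 0 0 0;0 2.8 0.16 1.8 0 0 0;0 0 0 1 0 0 0;0 0 0 0 0 0 0")

```text
clock: 27.28
tcp_pos: [0.4633, 0.3027, 0.1994]
orientation: [-0.0, 0.62, 0.784, -0.001]
wrist_force: [-0.2, 0.0, -0.7]
finger_gap: 0.0073
```

play_rows(series="0 0 0 0 0 0 0;0 0 0 0 0 0 0")

```text
clock: 27.52
tcp_pos: [0.4647, 0.3026, 0.2011]
orientation: [0.0, 0.621, 0.784, 0.0]
wrist_force: [0.2, -0.2, -1.7]
finger_gap: 0.0069
```

Run:
```python
from h import *
s,p,r=cur();print(s['clock'],p,s['finger_gap'],s['joint_pos'],s['wrist_force']);M=r.as_matrix();print(M)
rel([.4629,.3036,.2])
a=shot('side','s17');b=shot('top','t17')
cv2.imwrite('pics/c21.png',np.hstack([cv2.resize(a[80:220,180:300],None,fx=3.2,fy=3.2),cv2.resize(b[160:300,60:190],None,fx=3.2,fy=3.2)]))
```

```text
27.525 [0.4647 0.3026 0.2011] 0.006946974647372558 [ 0.4326  0.2757 -0.0334  1.2605 -0.0002  1.7729] [ 0.2484 -0.1787 -1.7129]
[[-0.2285  0.9735  0.0012]
 [ 0.9735  0.2285  0.0003]
 [ 0.      0.0013 -1.    ]]
shift cm [ 0.1346 -0.1486  0.1127]
```

View pics/c21.png

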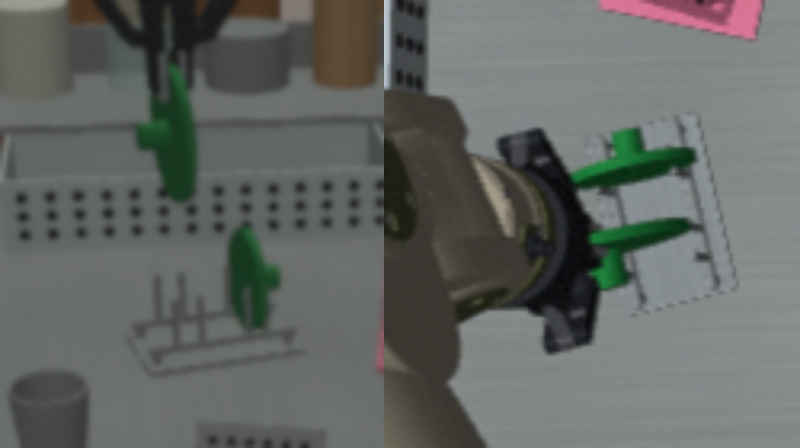

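play_rows(series="0 0.13 -0.15 1 0 0 0;0 0 0 2 0 0 0;0 0 0 2 0 0 0;0 0 0 1.3 0 0 0;0 0 0 0 0 0 0;0 0 0 0 0 0 0;0 0 0 0 0 0 0")

```text
clock: 28.5
tcp_pos: [0.4629, 0.3044, 0.1382]
orientation: [0.0, 0.621, 0.784, 0.001]
wrist_force: [-0.9, -0.4, -1.1]
finger_gap: 0.0072
```

Run:
```python
from h import *
s,p,r=cur();print(s['clock'],p,s['finger_gap'],s['wrist_force'])
rel([.4629,.3036,.078])
a=shot('side','s18');b=shot('top','t18')
cv2.imwrite('pics/c22.png',np.hstack([cv2.resize(a[110:210,200:290],None,fx=4.4,fy=4.4,interpolation=2),cv2.resize(b[190:290,105:185],None,fx=4.4,fy=4.4,interpolation=2)]))
M=r.as_matrix();Y=M[:,1];lid=p+.008*M[:,2]
# predicted bottom edge of lid & tine tops
rx=np.array([np.cos(np.radians(13.3)),np.sin(np.radians(13.3)),0]);ry=np.cross(zz,rx);sl=np.array([.4629,.3036,0])
print('bottom',(proj('side',[lid-.055*zz-.004*Y,lid-.055*zz+.004*Y])-[200,110])*4.4)
print('tines side',[((proj('side',sl+i*.011*rx+j*.028*ry+.063*zz)-[200,110])*4.4).ravel().round(1) for i in(-1,1) for j in(-1,1)])
```

```text
28.5 [0.4629 0.3044 0.1382] 0.007221895137806005 [-0.9256 -0.4268 -1.0731]
shift cm [-0.0759 -0.0233  6.0213]
bottom [[147.9011 237.4209]
 [160.5977 235.6866]]
tines side [array([150.7, 275.1]), array([125.2, 241.7]), array([186.1, 270.1]), array([159.4, 237.1])]
```

View pics/c22.png

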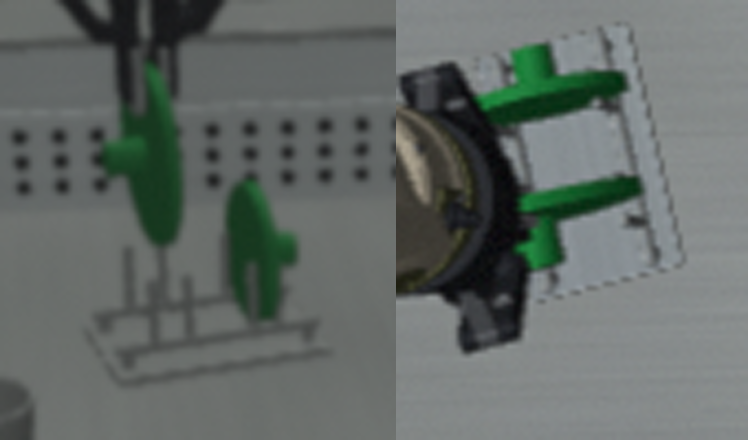

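Run:
```python
from h import *
s,p,r=cur();M=r.as_matrix();X,Y=M[:,0],M[:,1];lid=p+.008*M[:,2]
t=np.linspace(0,2*np.pi,721)
C=np.concatenate([lid+k*.004*Y+.055*(np.cos(t)[:,None]*X+np.sin(t)[:,None]*zz) for k in(-1,1)])
for nme,im,off in(('side','s18',(200,110)),('top','t18',(105,190))):
    q=proj(nme,C); print(nme,'pred lid bbox',q.min(0),q.max(0),'lowest at',q[q[:,1].argmax()],'rightmost',q[q[:,0].argmax()],'left',q[q[:,0].argmin()])
    im=cv2.imread(f'pics/{im}.png');hsv=cv2.cvtColor(im,cv2.COLOR_BGR2HSV); m=cv2.inRange(hsv,(45,120,30),(80,255,255))
    k,l,st,c=cv2.connectedComponentsWithStats(m)
    for i in range(1,k):
        if st[i,4]>30:
            ys,xs=np.where(l==i); print(nme,st[i],'lowest x',xs[ys==ys.max()],'right y',ys[xs==xs.max()],ys.max(),xs.max())
```

```text
side pred lid bbox [226.9384 122.724 ] [241.9023 165.3976] lowest at [235.6012 165.3976] rightmost [241.9023 153.1131] left [226.9384 134.6552]
side [223 124  18  41 346] lowest x [235 236 237] right y [149 150 151 152 153 154 155 156] 164 240
side [252 151  15  31 221] lowest x [260] right y [165 166 167 168] 181 266
top pred lid bbox [108.9227 228.921 ] [161.8033 245.7241] lowest at [111.2258 245.7241] rightmost [161.8033 232.9076] left [108.9227 241.6822]
top [122 200  35  19 295] lowest x [129] right y [208 209] 218 156
top [131 230  29  21 233] lowest x [135 136 137 138 139] right y [231 232 233] 250 159
```

Measured and predicted lid outlines agree to about 1 px. Next I descend into the tines and watch the force.

play_rows(series="0 -0.07 0 0.8 0 0 0;0 0 0 0.6 0 0 0;0 0 0 0.5 0 0 0;0 0 0 0.5 0 0 0;0 0 0 0 0 0 0;0 0 0 0 0 0 0")

```text
clock: 29.35
tcp_pos: [0.4625, 0.3034, 0.1134]
orientation: [0.0, 0.621, 0.784, 0.0]
wrist_force: [0.3, 0.6, -0.7]
finger_gap: 0.0069
```

Run:
```python
from h import *
s,p,r=cur();print(s['clock'],p,s['finger_gap'],s['wrist_force'],s['ft_torque'])
rel([.4629,.3036,.078])
a=shot('side','s19');b=shot('top','t19')
cv2.imwrite('pics/c23.png',np.hstack([cv2.resize(a[120:200,210:280],None,fx=5.5,fy=5.5,interpolation=2),cv2.resize(b[200:280,115:185],None,fx=5.5,fy=5.5,interpolation=2)]))
```

```text
29.35 [0.4625 0.3034 0.1134] 0.00686510080349778 [ 0.3428  0.6454 -0.7462] [ 0.015  -0.013  -0.0011]
shift cm [0.0064 0.0432 3.5416]
```

View pics/c23.png

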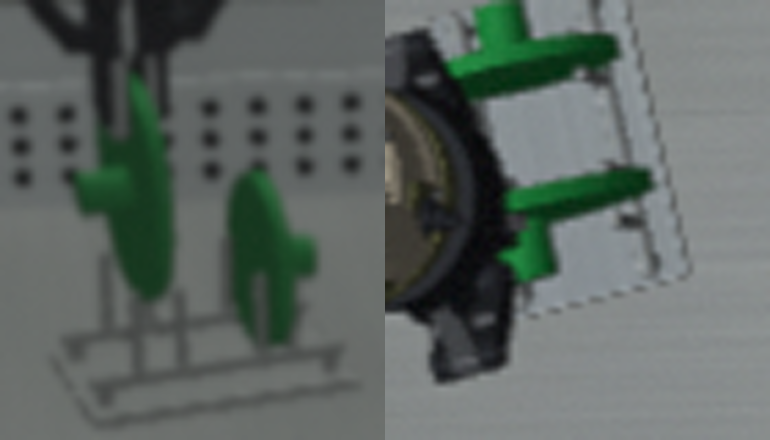

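play_rows(series="0 0 0.02 0.5 0 0 0;0 0 0 0.5 0 0 0;0 0 0 0.5 0 0 0;0 0 0 0.5 0 0 0;0 0 0 0.5 0 0 0;0 0 0 0 0 0 0;0 0 0 0 0 0 0")

```text
clock: 30.32
tcp_pos: [0.4627, 0.3035, 0.0884]
orientation: [0.0, 0.621, 0.784, 0.0]
wrist_force: [0.7, -0.8, -1.3]
finger_gap: 0.0073
```

play_rows(series="0 0 0 0.3 0 0 0;0 0 0 0.3 0 0 0;0 0 0 0.2 0 0 0;0 0 0 0 0 0 0;0 0 0 0 0 0 0")

```text
clock: 30.95
tcp_pos: [0.4626, 0.3035, 0.0804]
orientation: [0.0, 0.621, 0.784, -0.0]
wrist_force: [0.1, -0.2, -1.4]
finger_gap: 0.0068
```

Run:
```python
from h import *
s,p,r=cur();print(s['clock'],p,s['finger_gap'],s['wrist_force'],s['ft_torque'])
rel([.4629,.3036,.078])
a=shot('side','s20');b=shot('top','t20')
cv2.imwrite('pics/c24.png',np.hstack([cv2.resize(a[120:200,210:280],None,fx=5.5,fy=5.5,interpolation=2),cv2.resize(b[200:280,115:185],None,fx=5.5,fy=5.5,interpolation=2)]))
```

```text
30.95 [0.4626 0.3035 0.0804] 0.006768512514926475 [ 0.1438 -0.1929 -1.4084] [-0.0142 -0.0292 -0.0433]
shift cm [0.0078 0.0314 0.2351]
```

View pics/c24.png

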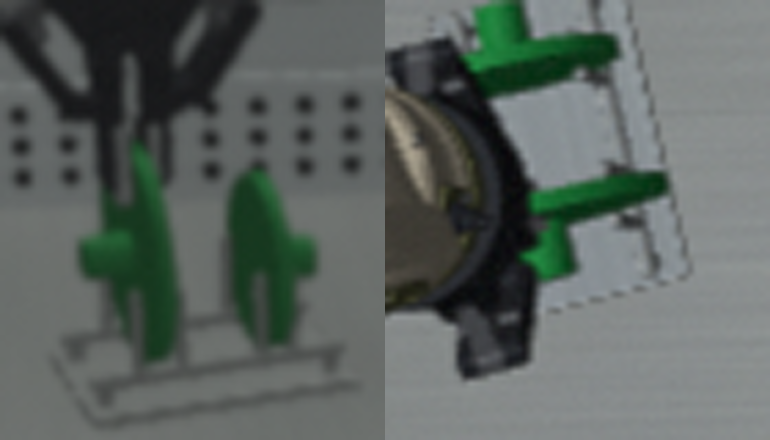

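The lid is between the tines (side view: rim at (237,185)), with no contact yet and about 2 mm to go. I continue until it touches.

play_rows(series="0 0 0 0.15 0 0 0;0 0 0 0 0 0 0;0 0 0 0 0 0 0")

```text
clock: 31.42
tcp_pos: [0.4626, 0.3034, 0.0788]
orientation: [0.0, 0.621, 0.784, -0.0]
wrist_force: [0.3, -0.2, -1.1]
finger_gap: 0.007
```

play_rows(series="0 0 0 0.1 0 0 0;0 0 0 0 0 0 0;0 0 0 0 0 0 0")

```text
clock: 31.8
tcp_pos: [0.4629, 0.3035, 0.0785]
orientation: [0.0, 0.621, 0.784, 0.0]
wrist_force: [-1.2, -0.3, 5.6]
finger_gap: 0.007
```

play_rows(series="0 0 0 0.1 0 0 0;0 0 0 0 0 0 0;0 0 0 0 0 0 0")

```text
clock: 32.17
tcp_pos: [0.4631, 0.3037, 0.0784]
orientation: [0.0, 0.621, 0.784, 0.001]
wrist_force: [-2.6, -1.8, 11.9]
finger_gap: 0.0071
```

It's seated (12 N upward at the expected height). I ease off, release and look.

play_rows(series="0 0 0 -0.1 0 0 0;12 0 0 0 0 0 0;18 0 0 0 0 0 0;30 0 0 0 0 0 0;30 0 0 0 0 0 0;30 0 0 0 0 0 0")

```text
clock: 32.92
tcp_pos: [0.4626, 0.3034, 0.0777]
orientation: [0.0, 0.621, 0.784, -0.0]
wrist_force: [0.4, -0.4, 0.0]
finger_gap: 0.0257
```

Run:
```python
from h import *
s,p,r=cur();print(s['clock'],p,s['finger_gap'],s['wrist_force'],s['ft_torque'])
a=shot('side','s21');b=shot('top','t21')
cv2.imwrite('pics/c25.png',np.hstack([cv2.resize(a[120:200,210:280],None,fx=5.5,fy=5.5,interpolation=2),cv2.resize(b[200:280,115:185],None,fx=5.5,fy=5.5,interpolation=2)]))
```

```text
32.925 [0.4626 0.3034 0.0777] 0.025680912937750454 [ 0.4267 -0.3569  0.0144] [ 0.0037 -0.0167 -0.026 ]
```

View pics/c25.png

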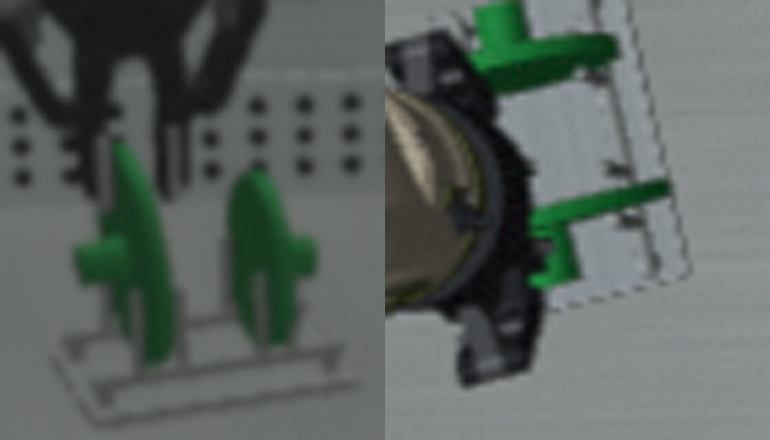

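Released: the lid leans slightly to the knob side in its slot. I'll open a little more, then rise.

play_rows(series="45 0 0 0 0 0 0;45 0 0 0 0 0 0;45 0 0 -0.5 0 0 0;45 0 0 -1 0 0 0;45 0 0 -2 0 0 0;45 0 0 -3 0 0 0;45 0 0 -4 0 0 0;45 0 0 -4 0 0 0;45 0 0 -2 0 0 0;45 0 0 0 0 0 0")

```text
clock: 34.28
tcp_pos: [0.4637, 0.304, 0.2454]
orientation: [0.001, 0.621, 0.784, 0.002]
wrist_force: [0.3, -0.5, -0.7]
finger_gap: 0.0387
```

play_rows(series="45 -2 0 0 0 0 0;45 -4 0 0 0 0 0;45 -4 0 0 0 0 0;45 -4 0 0 0 0 0;45 -4 0 0 0 0 0;45 -2 0 0 0 0 0;45 0 0 0 0 0 0;45 0 0 0 0 0 0")

```text
clock: 35.28
tcp_pos: [0.5078, 0.1086, 0.2421]
orientation: [-0.001, 0.621, 0.784, -0.001]
wrist_force: [1.0, 0.6, -0.5]
finger_gap: 0.0384
```

Run:
```python
from h import *
s,p,r=cur();print(s['clock'],p,s['finger_gap'],s['wrist_force'],s['ft_torque'])
a=shot('side','s22');b=shot('top','t22')
cv2.imwrite('pics/c26.png',np.hstack([cv2.resize(a[120:200,210:280],None,fx=5.5,fy=5.5,interpolation=2),cv2.resize(b[200:280,105:175],None,fx=5.5,fy=5.5,interpolation=2)]))
```

```text
35.275 [0.5078 0.1086 0.2421] 0.038357472874043015 [ 0.9742  0.5911 -0.5308] [-0.0369 -0.0238  0.0119]
```

View pics/c26.png

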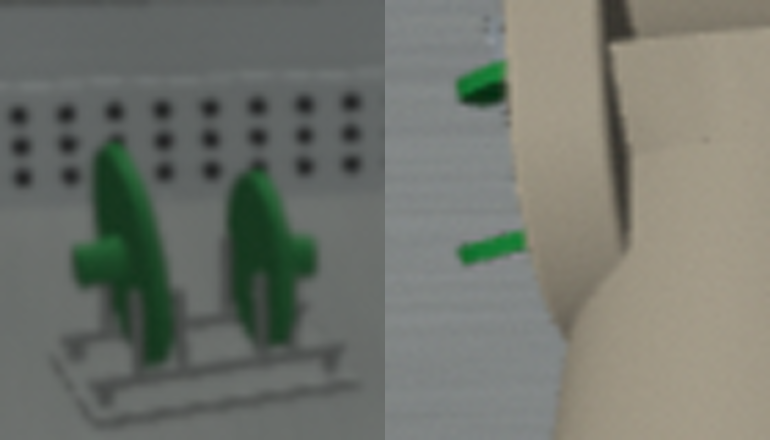

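View pics/s22.png

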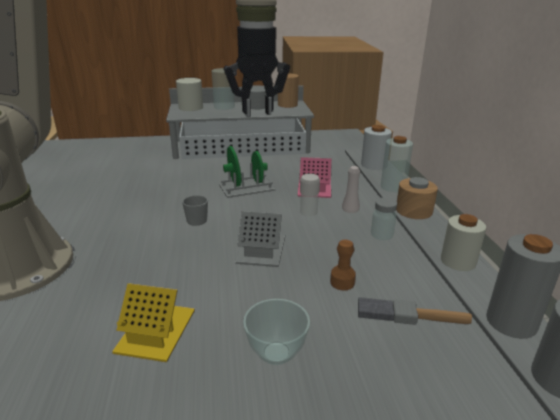

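Everything else stands in place. I'll move the arm clear of the top view to measure the lid's lean and position.

play_rows(series="45 -3 -1 0 0 0 0;45 -4 -1 0 0 0 0;45 -4 -1 0 0 0 0;45 -4 -1 0 0 0 0;45 -4 -1 0 0 0 0;45 -3 0 0 0 0 0;45 0 0 0 0 0 0;45 0 0 0 0 0 0")

```text
clock: 36.38
tcp_pos: [0.5101, -0.1158, 0.2427]
orientation: [-0.0, 0.62, 0.784, 0.0]
wrist_force: [0.0, -0.6, 0.3]
finger_gap: 0.0382
```

Run:
```python
from h import *
s,p,r=cur();print(s['clock'],p)
a=shot('side','s23');b=shot('top','t23')
cv2.imwrite('pics/c27.png',np.hstack([cv2.resize(a[135:195,220:280],None,fx=6.6,fy=6.6,interpolation=2),cv2.resize(b[195:265,105:175],None,fx=5.657,fy=5.657,interpolation=2)[:396]]))
rx=np.array([np.cos(np.radians(13.3)),np.sin(np.radians(13.3)),0]);ry=np.cross(zz,rx);sl=np.array([.4629,.3036,.07])
t=np.linspace(0,2*np.pi,721)
for nme,im in(('side',a),('top',b)):
    hsv=cv2.cvtColor(im,cv2.COLOR_BGR2HSV); m=cv2.inRange(hsv,(45,120,30),(80,255,255))
    k,l,st,c=cv2.connectedComponentsWithStats(m)
    for i in range(1,k):
        if st[i,4]>30: print(nme,st[i])
    for th in(0,.1,.2,.3):
      nn=rx*np.cos(th)-zz*np.sin(th); vv=zz*np.cos(th)+rx*np.sin(th); vv=zz*np.cos(th)-rx*np.sin(th); nn=rx*np.cos(th)+zz*np.sin(th)
      C=np.concatenate([sl+q*nn+.055*(np.cos(t)[:,None]*ry+np.sin(t)[:,None]*vv) for q in(-.004,.004)])
      q=proj(nme,C); print(th,'bbox',q.min(0).round(1),q.max(0).round(1))
```

```text
36.375 [ 0.5101 -0.1158  0.2427]
side [224 146  17  39 287]
side [252 152  15  30 209]
0 bbox [228.1 144.9] [242.8 186.3]
0.1 bbox [227.4 145.1] [243.3 186. ]
0.2 bbox [226.3 145.4] [244.2 185.6]
0.3 bbox [225. 146.] [245.4 185.1]
top [118 200  39  19 329]
top [119 233  47  20 235]
0 bbox [117.7 229.8] [167.6 245.8]
0.1 bbox [117.8 229.7] [167.5 246.2]
0.2 bbox [117.9 228.9] [167.4 247.3]
0.3 bbox [118.  227.5] [167.4 248.9]
```

View pics/c27.png

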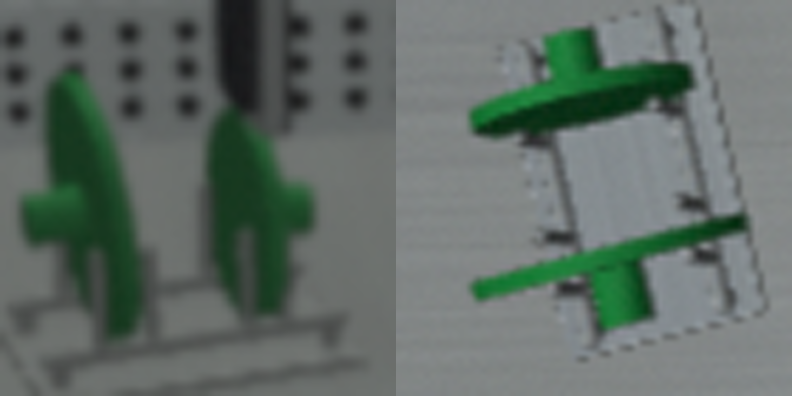

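Run:
```python
from h import *
rx=np.array([np.cos(np.radians(13.3)),np.sin(np.radians(13.3)),0]);ry=np.cross(zz,rx);sl=np.array([.4629,.3036,.07])
m=onz('top',(142.8,240.0),.07); print(m,(m-sl)@rx,(m-sl)@ry)
a=onz('top',(105+(475-396)/5.657,195+290/5.657),.07);b=onz('top',(105+(745-396)/5.657,195+222/5.657),.07);d=b-a
print(np.linalg.norm(d),np.degrees(np.arctan2(d[1],d[0]))+90)
f=lambda x,y:onz('top',(105+(x-396)/5.657,195+y/5.657),.063)
T=[f(553,237),f(573,288),f(693,203),f(708,256)];c=np.mean(T,0);print('tine mid',c,(m-c)@rx,(m-c)@ry)
```

```text
[0.458 0.304 0.07 ] -0.004663592201675786 0.0014847512022049744
0.11006563816564323 12.735167547140307
tine mid [0.4614 0.2969 0.063 ] -0.0016621778730389841 0.007670736765305597
```

The lid is about 2–5 mm across the slot and 1.5 mm along it, and leans roughly 0.1 rad, all within tolerance. The gripper touches nothing, so I'm handing in.

```bash
python3 -c "
from workcell import workorder,get_state
print(workorder.hand_in()); print(get_state()['clock'])"
```

```text
the job is handed in; nothing more can be done
None
the job is handed in; nothing more can be done
```

I lifted the lid off the bowl by its knob, leaned it on both pins of the steel easel and let go. I then took it again by its upper rim and stood it in the rack's free slot, where it is now released. I handed the job in at about 36.4 s; the hand-in reports no verdict.

**Last checks:**
- **Across the slot:** the lid's centre is about −5 mm off by the planned slot point, or −2 mm by the tine tops. The limit is 9 mm.
- **Along the slot:** about +1.5 mm by the planned slot point. The tine-top estimate disagrees at +8 mm; the limit is 12 mm.
- **Height:** contact came within about 0.5 mm of the expected seated height.
- **Angle:** the lid leans roughly 0.1 rad toward its knob side and its heading is within 1° of the rack's. The limit is 0.3 rad. The lean is judged by eye from the top view.
- **Other things:** the bowl, small lid and other bystanders look unmoved in the pictures; I compared them by eye only. The gripper was clear of everything.

**One disagreement:** the reported TCP lay about 39 mm ahead of the real grasp point along the tool axis. I found this in both camera views and confirmed it with the tool tilted. I corrected for it in every grasp and placing, so the rim-grasp distance of about 47 mm (42 mm required) rests on that correction.

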